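Gauge the strips and load the 13 mm one in the drilling jig

TASK

Find the 13 mm strip by pinching the three look-alike strips where they stand and reading the finger opening; only that one goes to the jig, the others stay standing in their places. Lower it upright into the jig's channel until it stands on the shoulders, its end about 55 mm short of the red stop block, then slide it along the channel up to the stop's rubber tip and keep it pressed there lightly, at about 8 N, for a second. Be gentle (never over 15 N on the stop, 35 N on the jig), then let go, leaving the strip there at the tip and everything else on the bench undisturbed.

Things in the scene. Friction and masses are not known exactly. Their poses are not given: they have to be found in the camera images.
- strip_a: one of three look-alike pale hardwood strips standing on edge in the rack: 100 mm long (own x), 55 mm high (z), 25 to 80 g. One is 9, one 13, one 17 mm thick (own y); which is which is not told: measure by pinching across the thickness. Origin: centre of its underside. Same end for end
- strip_b: one of three look-alike pale hardwood strips standing on edge in the rack: 100 mm long (own x), 55 mm high (z), 25 to 80 g. One is 9, one 13, one 17 mm thick (own y); which is which is not told: measure by pinching across the thickness. Origin: centre of its underside. Same end for end
- strip_c: one of three look-alike pale hardwood strips standing on edge in the rack: 100 mm long (own x), 55 mm high (z), 25 to 80 g. One is 9, one 13, one 17 mm thick (own y); which is which is not told: measure by pinching across the thickness. Origin: centre of its underside. Same end for end
- rack: plywood rack fixed to the bench, 130 x 235 mm, base 8 mm thick, three grooves along its x at y = -75, 0, +75 mm, each 22 mm wide between lips 10 mm high; a strip stands there with play, its top 63 mm above the bench. Origin: centre of the underside
- jig: drilling jig fixed to the bench: block 220 mm long (x), 80 mm wide (y), 42 mm high, with an open-topped channel along x in the middle of its width, open at the -x end, the red stop in it towards +x. Origin: centre of the underside; +x points along the channel towards the stop
- channel (a point): middle of the channel, at the height of its shoulders, 22 mm above the bench; axes as the jig's. Channel 14.6 mm wide, 20 mm deep down to two narrow shoulders on which a 13 mm strip stands; between them a relief groove 10.6 mm wide, 14 mm deeper, takes thinner ones. The top 4 mm of the mouth flare to 20.6 mm. A seated strip's top is 77 mm above the bench
- stop: red stop block locked in the channel, 30 mm long, 36 mm high, brass knob on top, with an adjusting screw whose black rubber tip (12 mm wide, 24 mm above the shoulders) stands 12 to 32 mm out of its face towards -x: how far differs each time and is not reported. Tip is sprung, 5 N/mm over 5 mm, then rigid. Origin: middle of the face, at shoulder height; axes as the jig's
- hammer: claw hammer lying near the right edge, about 250 mm long, loose; a bystander. Origin: centre of its underside, mid-handle region
- glue: white glue bottle, 52 mm wide, 140 mm tall, at the back, loose; a bystander. Origin: centre of its underside
- tape_roll: roll of pale masking tape lying flat at the back, 90 mm across, 24 mm high, loose; a bystander. Origin: centre of its underside
- tape_small: small yellow roll of tape lying flat between rack and jig, 60 mm across, 18 mm high, loose; a bystander. Origin: centre of its underside
- pin_dish: white china pin dish on the left, 90 mm across, 35 mm high, loose; a bystander. Origin: centre of its underside
- tin: closed tin with yellow label on the left, 70 mm across, 90 mm high, loose; a bystander. Origin: centre of its underside
- offcut: offcut of wood 70 x 45 x 20 mm at the back, loose; a bystander. Origin: centre of its underside

How it is judged:
By the outcome, as a careful person would: the job done as asked, in the order asked, and still so for the second after the job is handed in, with the robot touching nothing.
It also fails if it takes over 72 s, if anything falls off the work surface, if the arm or the gripper's body presses on something with over 40 N, if the wrist force passes 120 N, or if a joint passes its speed limit or range.

ROBOT

A 7-joint arm with a two-finger parallel gripper is mounted at the origin on the work surface. World frame = base frame: x ahead of the robot, y to its left, z up, the work surface at z = 0. Lengths are in m, angles in rad, forces in N, time in s.
With the tool pointing down it reaches from about 0.4 to 0.85 m from the base axis. Payload 10.4 kg.
Tool frame: the origin (TCP) lies at the very end of the fingers, on their centre line; the grasp point (between the pads) lies 19 mm behind it; z points along the fingers, y is the direction in which the jaws open and shut (so a half turn about z gives the same grasp; the last joint's range is limited). The gripper opens to 87 mm and grips with 3 to 60 N. Pads are 19 mm wide; open, the fingers measure 117 mm over their backs; the gripper's body (75 mm by 190 mm) begins 51 mm behind the grasp point.
Start: joints at [-1.137, 0.332, -0.065, 1.46, 0.022, 1.35, -0.088], TCP at [0.276, 0.561, 0.184] pointing down, gripper open.
Joint ranges: [-2.6, 2.6], [-0.5, 2.12], [-1.47, 1.34], [0.16, 2.42], [-1.27, 4.41], [0.06, 2.06], [-2.6, 2.6]. Speed limits (rad/s): [2.22, 2.22, 2.79, 2.79, 3.14, 3.14, 3.14].

INTERFACE

Orientations are given as a rotation vector (axis times angle).
In Python, from workcell import observe, camera, hand_in gives the robot as it stands.
- The arm moves only by the shell command python3 -m creep 'ROWS'. ROWS is JSON, a list that holds one entry, the list of rows, each a list of 7 numbers: the shift along the tool's x, y, z in m, then the turn, a rotation vector about the tool's x, y, z in degrees, then the opening, from 0 (shut) to 1 (fully open). In form: [[[tx, ty, tz, rx, ry, rz, fingers], ...]]. A call has exactly 5 rows; each row shifts and turns the commanded pose from where the row before left it, along the tool's axes as they then stand; what a row does not reach is not made up. A row lasts 1/12 s, in which the tool goes at most 41.7 mm and 7.16 degrees, less where a joint would pass 70% of its speed; a pose out of reach is approached as far as the arm can. A call with a gripper value outside its range is refused whole. The fingers move at their own pace and stop on an object; the grip force is fixed at half the most. Time passes only in rows, so rows that do not move let the fingers close, or fill a call up. It gives the time, the measured TCP pose, the force and the opening at its end, in the units of the state.
- observe(): the state, without advancing time (a new reading comes with each control period).
- camera(name): name is "scene" or "top" or "wrist"; returns a dict with "pixels" (400x640x3 uint8, red, green, blue), "range_z" (400x640 float32, m along the optical axis (not along the pixel's ray), 0 where there is no reading), "K" (3x3 intrinsics, pixels), "R" (3x3) and "t" (3): a world point X has camera coordinates R X + t. Camera axes: x right, y down, z forward; pixel columns grow to the right and rows downward; lengths in m; the calibration is good to about 2 mm. A picture is of the moment at which its call begins.
- hand_in(): hands the job in, once; it reports no verdict.
The state is a dict: "clock": time; "joint_positions": joint angles; "qvel": joint speeds; "joint_torque": joint torques, N m; "position": TCP position; "tcp_rot": TCP orientation; "ft_force": force on the tool from outside, world axes, zero at the start; "ft_torque": the same for the moment, N m; "grip_width": finger opening in m.
Only numpy, scipy, OpenCV 4.12 (cv2) and the standard library are available. Lean on these libraries where they do the work, as an engineer would, in place of code of your own. Each camera call takes 0.05 s, during which the arm holds its last target.

## Working session

There is one attempt and no reset: what is moved stays moved. The work goes in short steps, Python scripts to look and compute and a shell command to move; the robot and the scene stay as the last step left them, time stands still between calls to the robot, and variables do not carry over. Pictures are saved under pics/ and viewed, and the job is handed in when it is done.

```bash
ls; mkdir -p pics; python3 - <<'E'
from workcell import observe,camera
import cv2,numpy as np
s=observe(); print(s)
for n in ("scene","top","wrist"):
    c=camera(n); cv2.imwrite(f"pics/{n}0.png",c["pixels"][:,:,::-1]); np.savez(f"{n}0.npz",**c); print(n,c["K"].tolist(),c["R"].round(4).tolist(),c["t"])
E
```

```text
pics
{'clock': 0.0, 'joint_positions': array([-1.13657315,  0.3328568 , -0.06471034,  1.46093134,  0.02159289,
        1.34989329, -0.08847734]), 'qvel': array([ 5.01804568e-04, -6.38210403e-04,  6.95132235e-05, -5.14049420e-04,
        7.09097848e-04,  1.22022091e-03,  1.46254850e-04]), 'joint_torque': array([-9.28209556e-04, -6.23247242e+01,  2.39079277e-02, -3.89901066e+01,
       -6.13669446e-02,  3.96533555e-02,  1.74335564e-04]), 'position': array([0.27549432, 0.5605216 , 0.18336817]), 'tcp_rot': array([-7.11214264e-01, -3.05975896e+00,  2.14961320e-03]), 'ft_force': array([-0.21597694,  0.16857028,  0.38697149]), 'ft_torque': array([-0.00322714, -0.01924084,  0.0065867 ]), 'grip_width': 0.08701360981504958}
scene [[497.72433298505683, 0.0, 320.3567061440009], [0.0, 497.72433298505683, 194.77205496994094], [0.0, 0.0, 1.0]] [[-0.7539, 0.657, 0.0007], [0.5558, 0.6383, -0.5326], [-0.3504, -0.4012, -0.8463]] [ 0.45616913 -0.31106757  1.68114834]
top [[396.7099019422067, 0.0, 320.444946720875], [0.0, 396.7099019422067, 200.51655782805517], [0.0, 0.0, 1.0]] [[0.0244, -0.9997, -0.003], [-0.9943, -0.024, -0.1043], [0.1042, 0.0055, -0.9945]] [-0.02167123  0.59449736  1.34264479]
wrist [[304.8426025135105, 0.0, 325.44402620173605], [0.0, 304.8426025135105, 196.40981116961592], [0.0, 0.0, 1.0]] [[0.4424, 0.8968, -0.0017], [0.8603, -0.4239, 0.2831], [0.2532, -0.1267, -0.9591]] [-0.6240865  -0.03346326  0.39088739]
```

View pics/scene0.png

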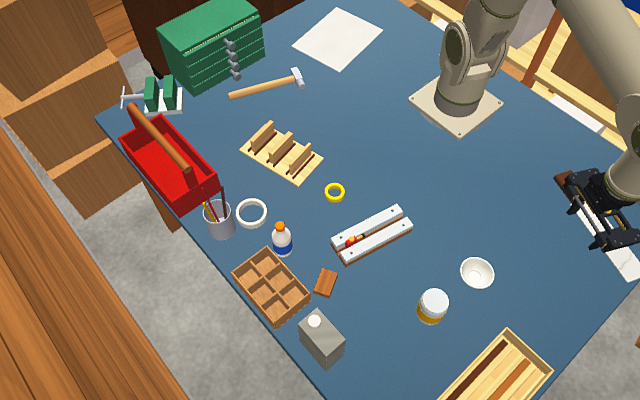

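View pics/top0.png

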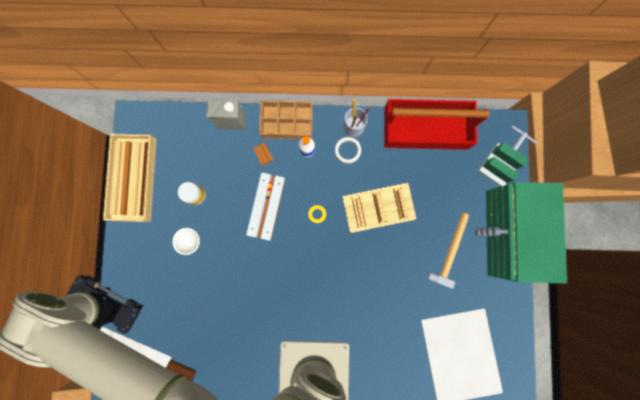

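View pics/wrist0.png

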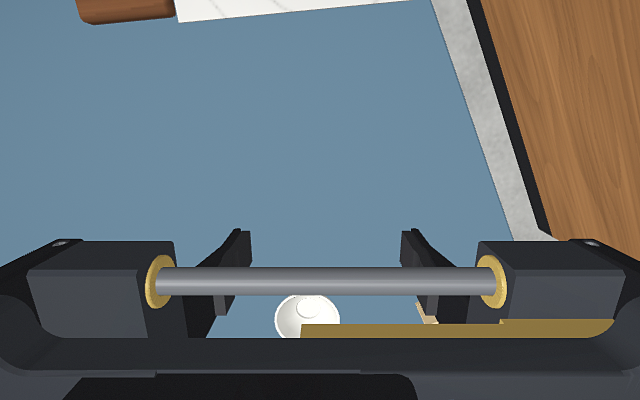

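The scene view shows the rack with three strips (240-322, 120-185), the yellow roll (335,192) and the jig (330-412, 205-263) with the red stop at (352,240). In the top view they are at (380,207), (317,214) and (266,207). The wrist camera only sees the pin dish. Next I'll build point clouds and fit poses.

```bash
cat > h.py <<'E'
import numpy as np,cv2
def load(f): return dict(np.load(f))
def cloud(c):
    K,R,t=c["K"],c["R"],c["t"]; z=c["range_z"]; v,u=np.mgrid[:z.shape[0],:z.shape[1]]
    P=np.stack([(u-K[0,2])*z/K[0,0],(v-K[1,2])*z/K[1,1],z],-1)
    X=(P-t)@R; X[z<=0]=np.nan
    return X
def proj(c,X):
    p=np.asarray(X)@c["R"].T+c["t"]; q=p@c["K"].T; return q[...,:2]/q[...,2:]
def ray(c,uv):
    d=np.linalg.solve(c["K"],np.array([uv[0],uv[1],1.]))@c["R"]; return -c["R"].T@c["t"],d
def on_plane(c,uv,z):
    o,d=ray(c,uv); return o+d*(z-o[2])/d[2]
E
python3 - <<'E'
from h import *
for n,(a,b,cc,d) in {"top":(240,440,160,250),"scene":(230,430,110,280)}.items():
    c=load(n+"0.npz"); im=c["pixels"][cc:d,a:b,::-1]
    cv2.imwrite(f"pics/{n}zoom.png",cv2.resize(im,None,fx=4 if n=='top' else 3.5,fy=4 if n=='top' else 3.5,interpolation=cv2.INTER_CUBIC)[:600,:800])
    X=cloud(c)
    for nm,lo,hi in (("bench",-.004,.004),("base8",.005,.012),("lip",.014,.022),("strip",.055,.07),):
        m=(X[...,2]>lo)&(X[...,2]<hi)&(X[...,0]>.4)&(X[...,0]<.75)&(X[...,1]>-.33)&(X[...,1]<.0)
        p=X[m]; print(n,nm,len(p),p.min(0).round(3),p.max(0).round(3))
    m=(X[...,2]>.036)&(X[...,2]<.048)&(X[...,0]>.4)&(X[...,0]<.75)&(X[...,1]>.05)&(X[...,1]<.3)
    p=X[m]; r=cv2.minAreaRect(p[:,:2].astype(np.float32)); print("jig",len(p),p[:,2].mean(),r)
    m=(X[...,2]>.057)&(X[...,2]<.072)&(X[...,0]>.4)&(X[...,0]<.8)&(X[...,1]>-.33)&(X[...,1]<.0)
    k,l,st,ce=cv2.connectedComponentsWithStats(m.astype(np.uint8))
    for i in range(1,k):
        if st[i,4]<8: continue
        q=X[l==i]; print(" comp",st[i],q.mean(0).round(4),cv2.minAreaRect(q[:,:2].astype(np.float32)))
E
```

```text
top bench 5618 [ 0.4   -0.328 -0.004] [ 0.75  -0.     0.004]
top base8 1660 [ 0.4   -0.33   0.005] [ 0.748 -0.     0.012]
top lip 278 [ 0.5   -0.32   0.014] [ 0.75  -0.     0.022]
top strip 370 [ 0.512 -0.303  0.056] [ 0.641 -0.127  0.07 ]
jig 1196 0.042393268278365 ((0.5708920955657959, 0.1819295883178711), (0.08118940889835358, 0.21943378448486328), 78.96327209472656)
 comp [387 143  16   2  21] [ 0.7946 -0.2566  0.0653] ((0.7945316433906555, -0.25602707266807556), (0.002436985494568944, 0.05153895542025566), 0.42172905802726746)
 comp [404 143   9   2  12] [ 0.7947 -0.3021  0.0643] ((0.7946955561637878, -0.3025337755680084), (0.001463247579522431, 0.029751498252153397), 0.358906626701355)
 comp [398 188  11  30 126] [ 0.5912 -0.2862  0.063 ] ((0.5914527177810669, -0.28689929842948914), (0.09920734167098999, 0.01555798202753067), 14.006270408630371)
 comp [376 192  11  30 154] [ 0.5769 -0.2124  0.0626] ((0.5767436027526855, -0.21263350546360016), (0.09919076412916183, 0.017416559159755707), 12.758657455444336)
 comp [356 197   9  29  82] [ 0.5603 -0.1416  0.0634] ((0.55926924943923
[... 261 characters left out ...]
  -0.     0.022]
scene strip 447 [ 0.513 -0.305  0.055] [ 0.646 -0.129  0.07 ]
jig 1714 0.04172538786923897 ((0.5720369815826416, 0.17935529351234436), (0.08398440480232239, 0.22318369150161743), 79.2968978881836)
 comp [250 120  24  22 125] [ 0.5938 -0.2872  0.0629] ((0.5952230095863342, -0.28756943345069885), (0.10246080905199051, 0.01614297926425934), 13.821516990661621)
 comp [268 131  25  25 187] [ 0.5819 -0.2131  0.063 ] ((0.5810268521308899, -0.214467853307724), (0.10316310822963715, 0.02077508717775345), 13.465991973876953)
 comp [289 142  22  24  99] [ 0.5631 -0.1429  0.0627] ((0.5612213611602783, -0.1431656777858734), (0.10096022486686707, 0.011981147341430187), 13.939676284790039)
```

```bash
ls pics
```

```text
scene0.png
scenezoom.png
top0.png
topzoom.png
wrist0.png
```

The two views agree. The strips are at about (0.593,-0.287), (0.579,-0.213) and (0.561,-0.142), at yaw ≈13.5° with tops at 63 mm. The jig is at about (0.571,0.181), yaw ≈-11°. Now I'll work out the traverse in tool axes.

```bash
cat > go.py <<'E'
# usage: go.py x y z yaw(deg of tool y axis) nrows : prints shift per row in tool axes
import sys,numpy as np
from workcell import observe
from scipy.spatial.transform import Rotation as Ro
x,y,z,yaw=map(float,sys.argv[1:5]); n=int(sys.argv[5])
s=observe(); R=Ro.from_rotvec(s["tcp_rot"]); p=s["position"]
c,si=np.cos(np.radians(yaw)),np.sin(np.radians(yaw))
T=Ro.from_matrix(np.array([[si,c,0],[-c,si,0],[0,0,-1]]))
rv=(R.inv()*T).as_rotvec(degrees=True)
d=(np.array([x,y,z])-p)
print("turn total tool deg",rv.round(2)," total shift mm now-axes",(R.inv().apply(d)*1000).round(1)," final-axes",(T.inv().apply(d)*1000).round(1))
if n:
    cur=R
    for i in range(n):
        print(i,(cur.inv().apply(d/n)*1000).round(1),(rv/n).round(2))   # shift along axes before this row's turn
        cur=cur*Ro.from_rotvec(rv/n,degrees=True)
E
cat > st.py <<'E'
import numpy as np
from workcell import observe
from scipy.spatial.transform import Rotation as Ro
s=observe();R=Ro.from_rotvec(s["tcp_rot"]).as_matrix()
print("t",round(s["clock"],2),"p",(s["position"]*1000).round(1),"yaw",round(np.degrees(np.arctan2(R[1,1],R[0,1])),2),"tilt",np.degrees(R[:2,2]).round(2),"F",s["ft_force"].round(1),"M",s["ft_torque"].round(2),"w",round(s["grip_width"]*1000,2),"q",s["joint_positions"].round(2))
E
python3 st.py; python3 go.py 0.579 -0.213 0.23 -76.5 20; python3 -c "
from h import *
c=load('wrist0.npz'); print(-c['R'].T@c['t'])"
```

```text
t 0.15 p [275.5 560.6 183.6] yaw 63.83 tilt [-0.02 -0.06] F [-0.6 -0.5 -0.4] M [-0.    0.02  0.03] w 87.06 q [-1.14  0.33 -0.06  1.46  0.02  1.35 -0.09]
[0.20593413 0.59501971 0.38332673]Traceback (most recent call last):
  File "go.py", line 8, in <module>
    T=Ro.from_matrix(np.array([[si,c,0],[-c,si,0],[0,0,-1]]))
  File "scipy/spatial/transform/_rotation.pyx", line 1143, in scipy.spatial.transform._rotation.Rotation.from_matrix
ValueError: Non-positive determinant (left-handed or null coordinate frame) in rotation matrix 0: [[-0.97236992  0.23344536  0.        ]
 [-0.23344536 -0.97236992  0.        ]
 [ 0.          0.         -1.        ]].
```

```bash
sed -i 's/\[\[si,c,0\],\[-c,si,0\]/[[-si,c,0],[c,si,0]/' go.py; python3 go.py 0.579 -0.213 0.23 -76.5 20
```

```text
turn total tool deg [-2.0000e-02  8.0000e-02  1.4033e+02]  total shift mm now-axes [-613.5 -560.6  -45.8]  final-axes [114.5 823.1 -46.4]
0 [-30.7 -28.   -2.3] [-0.    0.    7.02]
1 [-33.9 -24.1  -2.3] [-0.    0.    7.02]
2 [-36.6 -19.8  -2.3] [-0.    0.    7.02]
3 [-38.7 -15.1  -2.3] [-0.    0.    7.02]
4 [-40.3 -10.3  -2.3] [-0.    0.    7.02]
5 [-41.2  -5.3  -2.3] [-0.    0.    7.02]
6 [-41.6  -0.2  -2.3] [-0.    0.    7.02]
7 [-41.3   4.8  -2.3] [-0.    0.    7.02]
8 [-40.4   9.9  -2.3] [-0.    0.    7.02]
9 [-38.9  14.7  -2.3] [-0.    0.    7.02]
10 [-36.8  19.3  -2.3] [-0.    0.    7.02]
11 [-34.1  23.7  -2.3] [-0.    0.    7.02]
12 [-31.   27.7  -2.3] [-0.    0.    7.02]
13 [-27.4  31.3  -2.3] [-0.    0.    7.02]
14 [-23.3  34.4  -2.3] [-0.    0.    7.02]
15 [-19.   37.   -2.3] [-0.    0.    7.02]
16 [-14.3  39.   -2.3] [-0.    0.    7.02]
17 [-9.4 40.5 -2.3] [-0.    0.    7.02]
18 [-4.4 41.3 -2.3] [-0.    0.    7.02]
19 [ 0.7 41.5 -2.3] [-0.    0.    7.02]
```

```bash
python3 -m creep '[[[-0.0307,-0.028,-0.0023,0,0,7,1],[-0.0339,-0.0241,-0.0023,0,0,7,1],[-0.0366,-0.0198,-0.0023,0,0,7,1],[-0.0387,-0.0151,-0.0023,0,0,7,1],[-0.0403,-0.0103,-0.0023,0,0,7,1]]]'; python3 st.py
```

```text
clock: 0.57
position: [0.352, 0.3654, 0.1955]
tcp_rot: [-1.606, -2.699, 0.0]
ft_force: [2.2, 0.6, 0.9]
grip_width: 0.0871
t 0.57 p [352.  365.4 195.5] yaw 28.48 tilt [-0.02  0.  ] F [2.2 0.6 0.9] M [-0.06 -0.06 -0.04] w 87.08 q [-0.98  0.06  0.09  1.75 -0.01  1.32 -0.39]
```

```bash
python3 -m creep '[[[-0.0412,-0.0053,-0.0023,0,0,7,0.6],[-0.0416,-0.0002,-0.0023,0,0,7,0.6],[-0.0413,0.0048,-0.0023,0,0,7,0.6],[-0.0404,0.0099,-0.0023,0,0,7,0.6],[-0.0389,0.0147,-0.0023,0,0,7,0.6]]]' | head -2; python3 -m creep '[[[-0.0368,0.0193,-0.0023,0,0,7,0.6],[-0.0341,0.0237,-0.0023,0,0,7,0.6],[-0.031,0.0277,-0.0023,0,0,7,0.6],[-0.0274,0.0313,-0.0023,0,0,7,0.6],[-0.0233,0.0344,-0.0023,0,0,7,0.6]]]' | head -2; python3 st.py;python3 go.py 0.579 -0.213 0.23 -76.5 5
```

```text
clock: 0.98
position: [0.4282, 0.172, 0.2073]
clock: 1.4
position: [0.5048, -0.0212, 0.2189]
t 1.4 p [504.8 -21.2 218.9] yaw -41.52 tilt [0.03 0.02] F [0.9 1.2 0.2] M [-0.02  0.03 -0.02] w 52.19 q [-0.55  0.03  0.52  1.74 -0.02  1.37 -0.75]
turn total tool deg [-0.   -0.04 34.98]  total shift mm now-axes [-94.4 182.7 -11.1]  final-axes [ 27.4 203.8 -11.1]
0 [-18.9  36.5  -2.2] [-0.   -0.01  7.  ]
1 [-14.3  38.6  -2.2] [-0.   -0.01  7.  ]
2 [-9.5 40.  -2.2] [-0.   -0.01  7.  ]
3 [-4.5 40.9 -2.2] [-0.   -0.01  7.  ]
4 [ 0.5 41.1 -2.2] [-0.   -0.01  7.  ]
```

```bash
python3 -m creep '[[[-0.0189,0.0365,-0.0022,0,0,7,0.6],[-0.0143,0.0386,-0.0022,0,0,7,0.6],[-0.0095,0.04,-0.0022,0,0,7,0.6],[-0.0045,0.0409,-0.0022,0,0,7,0.6],[0.0005,0.0411,-0.0022,0,0,7,0.6]]]' | head -2; python3 st.py; python3 - <<'E'
from workcell import observe,camera
import cv2,numpy as np
c=camera("wrist"); cv2.imwrite("pics/wrist1.png",c["pixels"][:,:,::-1]); np.savez("wrist1.npz",**c); print(-c["R"].T@c["t"])
E
```

```text
clock: 1.82
position: [0.5804, -0.2121, 0.2297]
t 1.82 p [ 580.4 -212.1  229.7] yaw -76.46 tilt [0.02 0.01] F [0.9 1.9 0.1] M [ 0.02  0.14 -0.02] w 52.2 q [-0.28  0.35  0.73  1.44 -0.23  1.44 -0.88]
[ 0.65611989 -0.19399336  0.42961189]
```

View pics/wrist1.png

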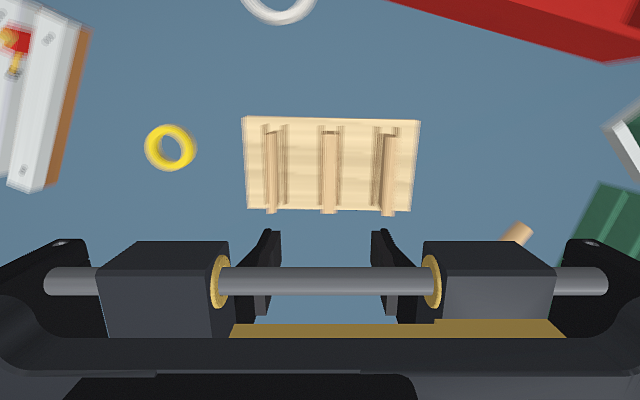

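The wrist view shows the rack at (245-420, 117-212), with strips near columns 271, 330 and 389. The fingers are roughly centred on the middle strip. I'll fit the strip tops from this range image.

```bash
python3 - <<'E'
from h import *
c=load("wrist1.npz"); X=cloud(c)
m=(X[...,2]>.056)&(X[...,2]<.072)&(X[...,0]>.45)&(X[...,0]<.7)&(X[...,1]>-.33)&(X[...,1]<-.1)
k,l,st,ce=cv2.connectedComponentsWithStats(m.astype(np.uint8))
for i in range(1,k):
    if st[i,4]<15: continue
    q=X[l==i]; print(st[i],q.mean(0).round(4),np.median(q[:,2]),cv2.minAreaRect(q[:,:2].astype(np.float32)))
m=(X[...,2]>.004)&(X[...,2]<.03)&(X[...,0]>.45)&(X[...,0]<.7)&(X[...,1]>-.36)&(X[...,1]<-.07)
print(cv2.minAreaRect(X[m][:,:2].astype(np.float32)))
E
```

```text
[262 134  12  80 635] [ 0.5625 -0.1433  0.0619] 0.062129424751216314 ((0.5602582097053528, -0.14340339601039886), (0.09909294545650482, 0.009353323839604855), 12.740012168884277)
[ 320  134   15   80 1106] [ 0.58   -0.2136  0.0624] 0.062392132388625135 ((0.5775341391563416, -0.21459656953811646), (0.0996263176202774, 0.016820386052131653), 13.173676490783691)
[380 136  16  80 901] [ 0.5941 -0.2871  0.0621] 0.06232609202771213 ((0.5921838879585266, -0.28810006380081177), (0.09983406215906143, 0.013334022834897041), 12.969590187072754)
((0.5789695382118225, -0.2147250920534134), (0.13034085929393768, 0.23503470420837402), 12.786201477050781)
```

```bash
python3 go.py 0.578 -0.2142 0.038 -77 0
```

```text
turn total tool deg [ 0.27  0.15 -0.4 ]  total shift mm now-axes [ -0.4  -7.3 190.5]  final-axes [ -0.9  -6.4 190.6]
```

```bash
python3 -m creep '[[[0,0,0.035,0,0,0,0.5],[0,0,0.035,0,0,0,0.5],[0,0,0.02,0,0,0,0.5],[0,0,0,0,0,0,0.5],[0,0,0,0,0,0,0.5]]]' | head -2; python3 st.py;python3 go.py 0.578 -0.2142 0.038 -77 0
```

```text
clock: 2.28
position: [0.5794, -0.2102, 0.1393]
t 2.28 p [ 579.4 -210.2  139.3] yaw -76.16 tilt [-0.11  0.02] F [0.5 0.6 0.9] M [-0.04  0.13 -0.06] w 43.96 q [-0.27  0.4   0.7   1.58 -0.27  1.27 -0.85]
turn total tool deg [-0.04  0.1   0.84]  total shift mm now-axes [ -2.2   3.7 101.3]  final-axes [ -2.3   3.6 101.3]
```

```bash
python3 -m creep '[[[-0.002,0.0035,0.025,0,0,0.8,0.5],[0,0,0.025,0,0,0,0.5],[0,0,0,0,0,0,0.5],[0,0,0,0,0,0,0.5],[0,0,0,0,0,0,0.5]]]' | head -2; python3 st.py;python3 go.py 0.578 -0.2142 0.038 -77 0
```

```text
clock: 2.7
position: [0.5801, -0.2146, 0.0921]
t 2.7 p [ 580.1 -214.6   92.1] yaw -76.96 tilt [ 0.16 -0.03] F [1.  0.4 1.1] M [-0.05  0.17 -0.01] w 43.56 q [-0.25  0.44  0.69  1.63 -0.3   1.18 -0.84]
turn total tool deg [ 0.06 -0.15  0.04]  total shift mm now-axes [-2.1 -1.  54.1]  final-axes [-2.  -0.9 54.1]
```

```bash
python3 -m creep '[[[-0.002,0,0.022,0,0,0,0.45],[0,0,0.02,0,0,0,0.45],[0,0,0.012,0,0,0,0.45],[0,0,0,0,0,0,0.45],[0,0,0,0,0,0,0.45]]]' | head -2; python3 st.py;python3 go.py 0.578 -0.2142 0.038 -77 0
```

```text
clock: 3.12
position: [0.5774, -0.2149, 0.0367]
t 3.12 p [ 577.4 -214.9   36.7] yaw -76.96 tilt [ 0.04 -0.01] F [ 0.4 -0.6  0.2] M [-0.1   0.15 -0.02] w 39.34 q [-0.23  0.5   0.66  1.68 -0.34  1.08 -0.81]
turn total tool deg [ 0.02 -0.03  0.04]  total shift mm now-axes [ 0.7 -0.5 -1.3]  final-axes [ 0.7 -0.5 -1.3]
```

```bash
python3 -m creep '[[[0,0,0,0,0,0,0.3],[0,0,0,0,0,0,0.25],[0,0,0,0,0,0,0.2],[0,0,0,0,0,0,0.16],[0,0,0,0,0,0,0.1]]]' | head -2; python3 st.py
```

```text
clock: 3.53
position: [0.5771, -0.2148, 0.036]
t 3.53 p [ 577.1 -214.8   36. ] yaw -76.97 tilt [0.03 0.  ] F [ 0.2 -0.4  0.2] M [-0.05  0.14  0.01] w 14.96 q [-0.23  0.5   0.66  1.68 -0.34  1.08 -0.81]
```

```bash
python3 -m creep '[[[0,0,0,0,0,0,0.06],[0,0,0,0,0,0,0.05],[0,0,0,0,0,0,0.05],[0,0,0,0,0,0,0.05],[0,0,0,0,0,0,0.05]]]' | head -2; python3 st.py; python3 -c "
from h import *
from workcell import camera
c=camera('wrist'); np.savez('w2.npz',**c); cv2.imwrite('pics/w2.png',c['pixels'][:,:,::-1])"
```

```text
clock: 3.95
position: [0.5768, -0.2147, 0.0356]
t 3.95 p [ 576.8 -214.7   35.6] yaw -76.97 tilt [-0.01  0.01] F [ 0.3 -0.5  0.1] M [-0.01  0.09 -0.02] w 4.49 q [-0.23  0.5   0.66  1.68 -0.34  1.08 -0.81]
```

View pics/w2.png

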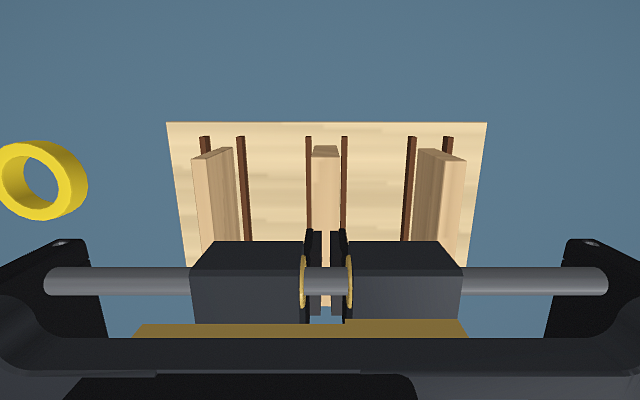

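The gap reads 4.5 mm although a strip should be between the fingers. In the picture the middle strip runs down column 326 to the fingers at row 235. I need to find out what lies between them before going on.

```bash
python3 st.py; python3 - <<'E'
from h import *
from workcell import observe
from scipy.spatial.transform import Rotation as Ro
c=load("w2.npz"); X=cloud(c); s=observe(); p=s["position"]; R=Ro.from_rotvec(s["tcp_rot"]).as_matrix()
for d in (0,-.01,-.019,-.03,-.05): print(d,proj(c,p+R[:,2]*d).round(1))
for r in (150,170,200,225,235,245,255,265,290,305,312): print(r,[tuple((X[r,u]*1000).round(0)) for u in (318,326,334)])
im=c["pixels"][200:340,250:410,::-1]; cv2.imwrite("pics/w2z.png",cv2.resize(im,None,fx=4.2,fy=4.2,interpolation=cv2.INTER_CUBIC))
E
```

```text
t 4.0 p [ 576.9 -214.7   35.6] yaw -76.97 tilt [0. 0.] F [-0.4 -0.3 -0.2] M [-0.05  0.16  0.03] w 4.74 q [-0.23  0.5   0.66  1.68 -0.34  1.08 -0.81]
0 [325.4 222.1]
-0.01 [325.4 227.6]
-0.019 [325.4 232.9]
-0.03 [325.4 240.1]
-0.05 [325.4 255.6]
150 [(np.float64(625.0), np.float64(-199.0), np.float64(36.0)), (np.float64(626.0), np.float64(-204.0), np.float64(37.0)), (np.float64(627.0), np.float64(-209.0), np.float64(35.0))]
170 [(np.float64(617.0), np.float64(-201.0), np.float64(62.0)), (np.float64(618.0), np.float64(-206.0), np.float64(62.0)), (np.float64(620.0), np.float64(-210.0), np.float64(63.0))]
200 [(np.float64(599.0), np.float64(-205.0), np.float64(61.0)), (np.float64(601.0), np.float64(-210.0), np.float64(64.0)), (np.float64(602.0), np.float64(-214.0), np.float64(63.0))]
225 [(np.float64(584.0), np.float64(-208.0), np.float64(63.0)), (np.float64(585.0), np.float64(-213.0), np.float64(63.0)), (np.float64(586.0), np.float64(-218.0), np.float64(62.0))]
235 [(np.float64(586.0), np.float64(-209.0), np.float64(81.0)), (np.float64(579.0), np.float64(-215.0), np.float64(62.0)), (np
[... 458 characters left out ...]
-209.0), np.float64(112.0)), (np.float64(559.0), np.float64(-219.0), np.float64(62.0)), (np.float64(587.0), np.float64(-217.0), np.float64(112.0))]
290 [(np.float64(604.0), np.float64(-206.0), np.float64(161.0)), (np.float64(605.0), np.float64(-208.0), np.float64(161.0)), (np.float64(605.0), np.float64(-211.0), np.float64(161.0))]
305 [(np.float64(572.0), np.float64(-213.0), np.float64(123.0)), (np.float64(530.0), np.float64(-226.0), np.float64(62.0)), (np.float64(574.0), np.float64(-219.0), np.float64(123.0))]
312 [(np.float64(568.0), np.float64(-213.0), np.float64(122.0)), (np.float64(478.0), np.float64(-238.0), np.float64(-1.0)), (np.float64(570.0), np.float64(-220.0), np.float64(122.0))]
```

View pics/w2z.png

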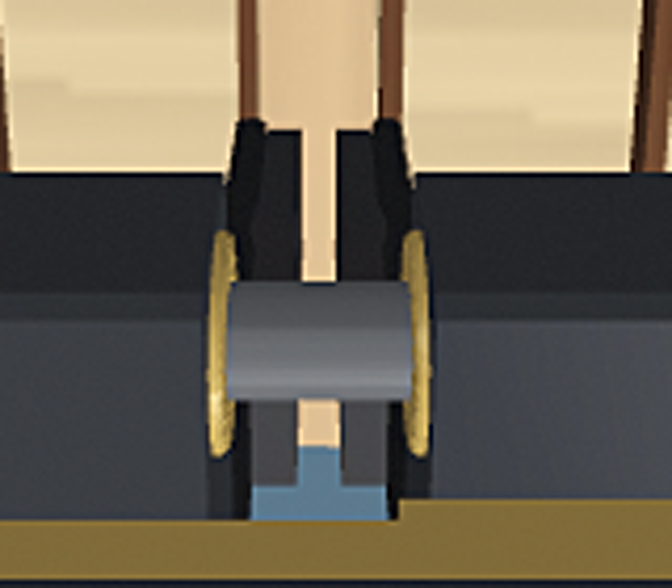

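The fingers are visible above the strip and end at about z = 75 mm, while the reported TCP is 36 mm. The tips seem to be higher than reported, so I'll check that with the fixed cameras.

```bash
python3 - <<'E'
from h import *
from workcell import camera
c=camera('scene'); np.savez('s3.npz',**c); X=cloud(c)
im=c["pixels"][60:210,200:400,::-1]; cv2.imwrite("pics/s3.png",cv2.resize(im,None,fx=4,fy=4,interpolation=cv2.INTER_CUBIC))
cv2.imwrite("pics/s3d.png",cv2.resize(cv2.applyColorMap((np.clip(X[60:210,200:400,2],0,.25)*1000).astype(np.uint8),2),None,fx=4,fy=4,interpolation=cv2.INTER_NEAREST))
print(proj(c,[.577,-.2147,.036]),proj(c,[.577,-.2147,.075]))
E
```

```text
[281.48555234 147.22759445] [280.64023605 139.29706446]<stdin>:5: RuntimeWarning: invalid value encountered in cast
```

View pics/s3.png

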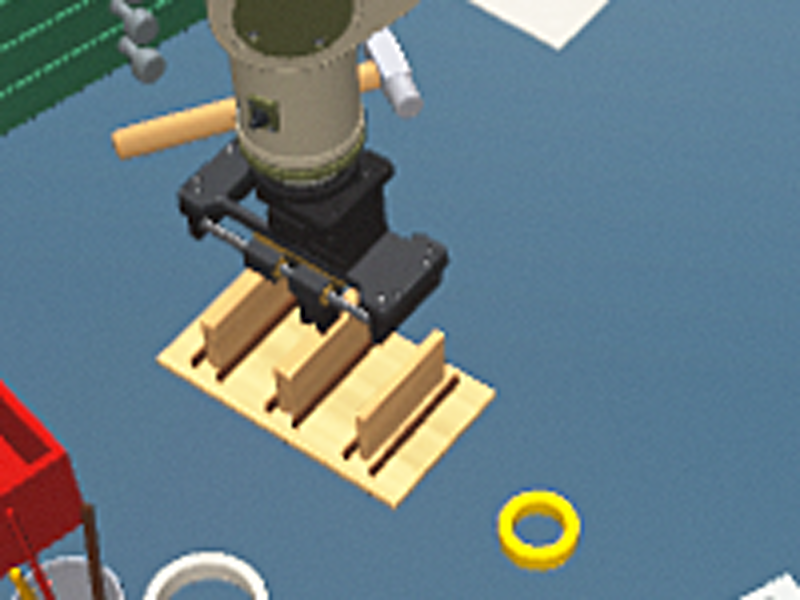

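Two cameras agree that the fingers end about 40 mm above the reported TCP, at z ≈ 75 mm against 36 reported, so they closed in air just above the middle strip. Nothing was touched (force ≈ 0). I'll reopen, and measure the true tip again as I go down.

```bash
cat > tip.py <<'E'
from h import *
import sys
from workcell import camera,observe
from scipy.spatial.transform import Rotation as Ro
c=camera('wrist'); n=sys.argv[1]; np.savez(n+'.npz',**c); X=cloud(c); cv2.imwrite(f'pics/{n}.png',c['pixels'][:,:,::-1])
s=observe();R=Ro.from_rotvec(s["tcp_rot"]).as_matrix();L=(X-s["position"])@R*1000 # tool coords mm
w=s["grip_width"]*500
m=(np.abs(np.abs(L[...,1])-w-5)<7)&(np.abs(L[...,0]+9)<4)&(L[...,2]<20)&(L[...,2]>-75)
for sg in (-1,1):
    q=L[m&(np.sign(L[...,1])==sg)]; 
    if len(q): print("finger",sg,len(q),"z max (tool) 95/99%",np.percentile(q[:,2],[95,99]).round(1),"y range",np.percentile(q[:,1],[2,98]).round(1),"x med",np.median(q[:,0]).round(1))
E
python3 -m creep '[[[0,0,0,0,0,0,0.5],[0,0,0,0,0,0,0.5],[0,0,0,0,0,0,0.5],[0,0,0,0,0,0,0.5],[0,0,0,0,0,0,0.5]]]' | tail -1;python3 st.py; python3 tip.py w4; python3 - <<'E'
from h import *
from workcell import camera
c=camera('scene'); X=cloud(c)
im=c["pixels"][100:170,240:330,::-1]; cv2.imwrite("pics/s4.png",cv2.resize(im,None,fx=8,fy=8,interpolation=cv2.INTER_CUBIC))
E
```

```text
grip_width: 0.0299
t 4.47 p [ 576.9 -214.7   35.6] yaw -76.97 tilt [0.   0.01] F [-0.1 -0.1 -0.3] M [-0.04  0.14 -0.01] w 29.89 q [-0.23  0.5   0.66  1.68 -0.34  1.08 -0.81]
finger -1 8 z max (tool) 95/99% [-37.5 -37.5] y range [-15. -15.] x med -7.0
finger 1 27 z max (tool) 95/99% [18.6 19.1] y range [15.  15.1] x med -7.4
```

View pics/s4.png

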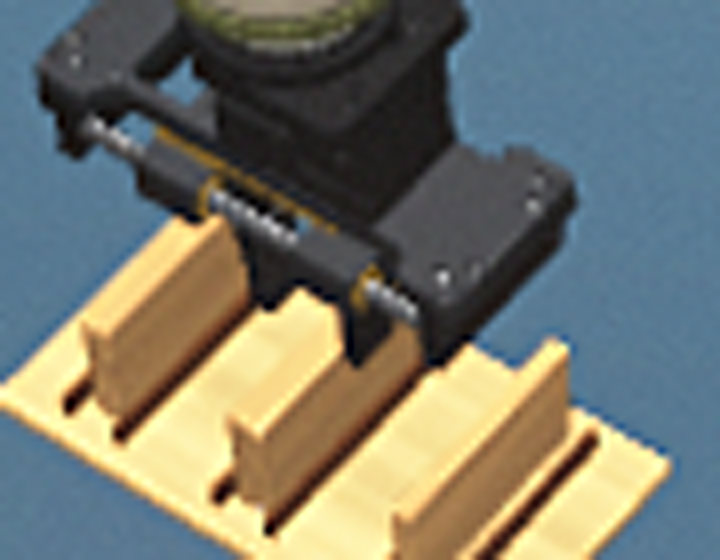

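View pics/w4.png

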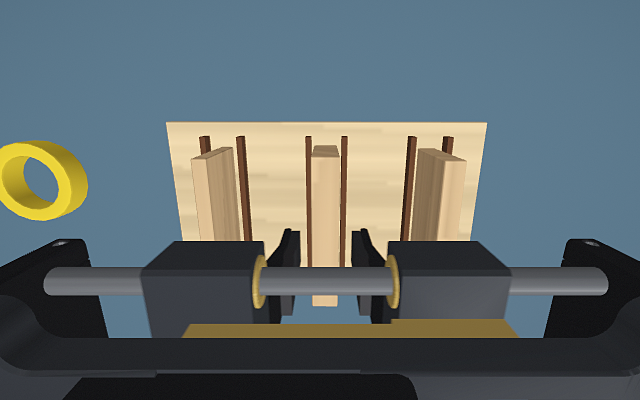

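```bash
python3 - <<'E'
from h import *
from workcell import observe
from scipy.spatial.transform import Rotation as Ro
s=observe();R=Ro.from_rotvec(s["tcp_rot"]).as_matrix();c=load("s3.npz")
for y in (-15,-22):
  for z in (-34,-37,-40,-43): 
    p=proj(c,s["position"]+R@(np.array([-9.5,y,z])/1000)); print(y,z,p.round(1),((p-[240,100])*8).round(0))
c=load("w4.npz");X=cloud(c);L=(X-s["position"])@R*1000
for u in (290,297,354,360):
  print(u,[(r,tuple(L[r,u].round(0))) for r in range(224,245,2)])
E
```

```text
-15 -34 [286.6 140.7] [373. 325.]
-15 -37 [286.6 140. ] [373. 320.]
-15 -40 [286.5 139.4] [372. 315.]
-15 -43 [286.4 138.8] [372. 310.]
-22 -34 [288.4 141.7] [388. 334.]
-22 -37 [288.4 141.1] [387. 329.]
-22 -40 [288.3 140.5] [387. 324.]
-22 -43 [288.3 139.9] [386. 319.]
290 [(224, (np.float64(-13.0), np.float64(-28.0), np.float64(29.0))), (226, (np.float64(-14.0), np.float64(-28.0), np.float64(28.0))), (228, (np.float64(-16.0), np.float64(-28.0), np.float64(28.0))), (230, (np.float64(11.0), np.float64(-20.0), np.float64(-41.0))), (232, (np.float64(11.0), np.float64(-20.0), np.float64(-43.0))), (234, (np.float64(10.0), np.float64(-20.0), np.float64(-43.0))), (236, (np.float64(9.0), np.float64(-19.0), np.float64(-45.0))), (238, (np.float64(9.0), np.float64(-19.0), np.float64(-48.0))), (240, (np.float64(10.0), np.float64(-19.0), np.float64(-51.0))), (242, (np.float64(10.0), np.float64(-19.0), np.float64(-53.0))), (244, (np.float64(10.0), np.float64(-18.0), np.float64(-56.0)))]
297 [(224, (np.float64(-13.0), np.float64(-23.0), np.float64(28.0))), (226, (np.float64(-14.0), np.float64(-23
[... 1322 characters left out ...]
4, (np.float64(-13.0), np.float64(28.0), np.float64(28.0))), (226, (np.float64(-15.0), np.float64(28.0), np.float64(29.0))), (228, (np.float64(-16.0), np.float64(28.0), np.float64(28.0))), (230, (np.float64(-18.0), np.float64(28.0), np.float64(28.0))), (232, (np.float64(10.0), np.float64(20.0), np.float64(-41.0))), (234, (np.float64(10.0), np.float64(19.0), np.float64(-43.0))), (236, (np.float64(10.0), np.float64(19.0), np.float64(-46.0))), (238, (np.float64(10.0), np.float64(19.0), np.float64(-49.0))), (240, (np.float64(10.0), np.float64(18.0), np.float64(-51.0))), (242, (np.float64(10.0), np.float64(18.0), np.float64(-54.0))), (244, (np.float64(10.0), np.float64(18.0), np.float64(-56.0)))]
```

```bash
python3 - <<'E'
from h import *
from workcell import observe
from scipy.spatial.transform import Rotation as Ro
s=observe();R=Ro.from_rotvec(s["tcp_rot"]).as_matrix();c=load("s3.npz")
for y in (-15,-20,15,20):
  for z in (-34,-40,0): 
    p=proj(c,s["position"]+R@(np.array([9.5,y,z])/1000)); print(y,z,((p-[240,100])*8).round(0))
print(proj(c,[.6255,-.2035,.0625])*8-[1920,800])
E
```

```text
-15 -34 [342. 358.]
-15 -40 [341. 348.]
-15 0 [347. 412.]
-20 -34 [352. 364.]
-20 -40 [351. 354.]
-20 0 [358. 418.]
15 -34 [280. 321.]
15 -40 [278. 311.]
15 0 [286. 376.]
20 -34 [269. 315.]
20 -40 [268. 305.]
20 0 [276. 370.]
[244.76734063 420.00833296]
```

True tip height is about reported z + 39 mm (wrist 40, scene 37). Descending in two checked steps.

```bash
python3 -m creep '[[[0.0005,-0.0005,0.008,0,0,0,0.5],[0,0,0.008,0,0,0,0.5],[0,0,0.004,0,0,0,0.5],[0,0,0,0,0,0,0.5],[0,0,0,0,0,0,0.5]]]' | tail -2;python3 st.py; python3 tip.py w5
```

```text
ft_force: [0.0, 0.3, -0.4]
grip_width: 0.0432
t 4.98 p [ 576.9 -214.1   15. ] yaw -76.98 tilt [-0.06  0.01] F [ 0.   0.3 -0.4] M [-0.06  0.12 -0.01] w 43.22 q [-0.22  0.53  0.65  1.7  -0.36  1.04 -0.8 ]
finger -1 180 z max (tool) 95/99% [9.  9.3] y range [-33.4 -20.2] x med -8.1
finger 1 180 z max (tool) 95/99% [9.1 9.3] y range [20.  33.2] x med -8.1
```

View pics/w5.png

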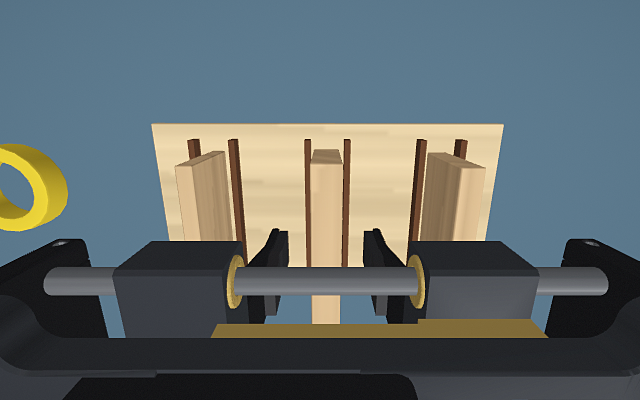

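The fingers straddle the middle strip, which is centred at column 326 between finger pads at 288 and 365. Now lower 17 mm and pinch.

```bash
python3 -m creep '[[[0,0,0.006,0,0,0,0.4],[0,0,0.006,0,0,0,0.4],[0,0,0.005,0,0,0,0.4],[0,0,0,0,0,0,0.4],[0,0,0,0,0,0,0.35]]]' | tail -2;python3 -m creep '[[[0,0,0,0,0,0,0.3],[0,0,0,0,0,0,0.25],[0,0,0,0,0,0,0.2],[0,0,0,0,0,0,0.1],[0,0,0,0,0,0,0.05]]]' | tail -2;python3 -m creep '[[[0,0,0,0,0,0,0],[0,0,0,0,0,0,0],[0,0,0,0,0,0,0],[0,0,0,0,0,0,0],[0,0,0,0,0,0,0]]]' | tail -2;python3 st.py
```

```text
ft_force: [0.5, -0.6, -0.1]
grip_width: 0.0334
ft_force: [-0.3, 0.4, 1.1]
grip_width: 0.0167
ft_force: [-1.6, 0.2, 4.2]
grip_width: 0.0169
t 6.28 p [ 577.4 -214.2   -1.2] yaw -76.97 tilt [0.02 0.01] F [-1.6  0.2  4.2] M [ 0.05  0.21 -0.04] w 16.92 q [-0.21  0.55  0.64  1.71 -0.37  1.01 -0.79]
```

The middle strip is 17 mm (16.9). Open, rise, and go to the left strip.

```bash
python3 -m creep '[[[0,0,0,0,0,0,0.4],[0,0,0,0,0,0,0.4],[0,0,0,0,0,0,0.4],[0,0,-0.005,0,0,0,0.4],[0,0,-0.04,0,0,0,0.4]]]' | tail -2; python3 st.py;python3 go.py 0.5605 -0.1430 0.043 -77 0
```

```text
ft_force: [0.5, 0.8, -0.9]
grip_width: 0.0335
t 6.7 p [ 573.2 -212.3   38.3] yaw -76.94 tilt [-0.58  0.12] F [ 0.5  0.8 -0.9] M [-0.    0.19  0.01] w 33.46 q [-0.23  0.5   0.66  1.68 -0.33  1.09 -0.81]
turn total tool deg [-0.25  0.54  0.06]  total shift mm now-axes [  3.3 -70.4  -4.4]  final-axes [  3.2 -70.3  -4.7]
```

```bash
python3 -m creep '[[[0,-0.0366,0,0,0,0,0.4],[-0.0004,-0.0366,0,0,0,0,0.4],[0,0,0,0,0,0,0.4],[0,0,0,0,0,0,0.4],[0,0,0,0,0,0,0.4]]]' | tail -2; python3 st.py;python3 go.py 0.5605 -0.1430 -0.002 -77 0; python3 tip.py w6
```

```text
ft_force: [-0.8, -0.3, 1.1]
grip_width: 0.0349
t 7.12 p [ 560.5 -143.1   44. ] yaw -76.95 tilt [ 0.03 -0.01] F [-0.8 -0.3  1.1] M [-0.06  0.15  0.03] w 34.93 q [-0.37  0.41  0.67  1.78 -0.29  1.05 -0.94]
turn total tool deg [ 0.02 -0.03  0.05]  total shift mm now-axes [ 0.  -0.1 46. ]  final-axes [ 0.  -0.1 46. ]
finger -1 19 z max (tool) 95/99% [-37.7 -37.7] y range [-18.2 -18. ] x med -7.5
finger 1 18 z max (tool) 95/99% [-38.1 -38.1] y range [16.6 16.8] x med -7.6
```

View pics/w6.png

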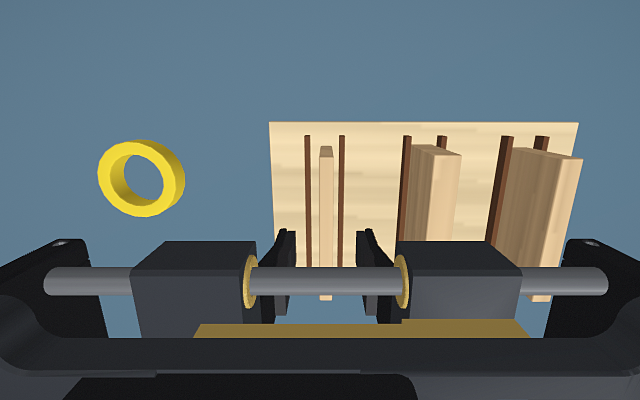

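The thin left strip is centred at column 326, between the pads at 285 and 368. Lowering and pinching.

```bash
python3 -m creep '[[[0,0,0.018,0,0,0,0.4],[0,0,0.015,0,0,0,0.4],[0,0,0.01,0,0,0,0.4],[0,0,0.003,0,0,0,0.4],[0,0,0,0,0,0,0.35]]]' | tail -2;python3 -m creep '[[[0,0,0,0,0,0,0.3],[0,0,0,0,0,0,0.25],[0,0,0,0,0,0,0.2],[0,0,0,0,0,0,0.1],[0,0,0,0,0,0,0.05]]]' | tail -2;python3 -m creep '[[[0,0,0,0,0,0,0],[0,0,0,0,0,0,0],[0,0,0,0,0,0,0],[0,0,0,0,0,0,0],[0,0,0,0,0,0,0]]]' | tail -2;python3 st.py
```

```text
ft_force: [-0.1, 0.5, -0.0]
grip_width: 0.0325
ft_force: [0.8, -1.1, 0.4]
grip_width: 0.0113
ft_force: [0.3, 1.6, 5.0]
grip_width: 0.0091
t 8.42 p [ 560.6 -142.9   -2.1] yaw -76.97 tilt [0.03 0.01] F [0.3 1.6 5. ] M [ 0.15  0.39 -0.  ] w 9.14 q [-0.35  0.47  0.64  1.81 -0.33  0.97 -0.91]
```

The left strip is 9 mm. Over to the right one.

```bash
python3 -m creep '[[[0,0,0,0,0,0,0.4],[0,0,0,0,0,0,0.4],[0,0,0,0,0,0,0.4],[0,0,-0.01,0,0,0,0.4],[0,0,-0.04,0,0,0,0.4]]]' | tail -2; python3 -m creep '[[[0,0.037,0,0,0,0,0.4],[-0.0018,0.0374,0,0,0,0,0.4],[0,0.037,0,0,0,0,0.4],[0,0.037,0,0,0,0,0.4],[0,0,0,0,0,0,0.4]]]' | tail -2; python3 -m creep '[[[0,0,0,0,0,0,0.4],[0,0,0,0,0,0,0.4],[0,0,0,0,0,0,0.4],[0,0,0,0,0,0,0.4],[0,0,0,0,0,0,0.4]]]' | tail -2;python3 st.py;python3 go.py 0.5922 -0.2876 -0.002 -77 0; python3 tip.py w7; python3 - <<'E'
from h import *
c=load("w7.npz"); X=cloud(c)
m=(X[...,2]>.056)&(X[...,2]<.072)&(X[...,0]>.45)&(X[...,0]<.7)&(X[...,1]>-.33)&(X[...,1]<-.1)
k,l,st,ce=cv2.connectedComponentsWithStats(m.astype(np.uint8))
for i in range(1,k):
    if st[i,4]<25: continue
    q=X[l==i]; print(st[i],q.mean(0).round(4),cv2.minAreaRect(q[:,:2].astype(np.float32)))
E
```

```text
ft_force: [-0.4, 1.0, -0.3]
grip_width: 0.0312
ft_force: [-0.9, -1.1, 0.1]
grip_width: 0.0344
ft_force: [-0.0, -0.4, 0.2]
grip_width: 0.0347
t 9.67 p [ 592.4 -286.5   47.8] yaw -76.87 tilt [0.02 0.04] F [-0.  -0.4  0.2] M [-0.04  0.15  0.03] w 34.71 q [-0.1   0.58  0.66  1.55 -0.38  1.14 -0.69]
turn total tool deg [-0.03 -0.03  0.13]  total shift mm now-axes [-0.5  1.  49.8]  final-axes [-0.5  1.  49.8]
finger -1 17 z max (tool) 95/99% [-37.8 -37.1] y range [-17.7 -17.5] x med -8.1
finger 1 19 z max (tool) 95/99% [-37.5 -37.4] y range [17.1 17.3] x med -7.8
[ 192  150   38   91 2661] [ 0.5993 -0.2104  0.0619] ((0.5966602563858032, -0.20988044142723083), (0.06106271594762802, 0.017830241471529007), 12.655447959899902)
[  78  152   46  115 2338] [ 0.5735 -0.1417  0.0612] ((0.5696747899055481, -0.14114347100257874), (0.08050674200057983, 0.011167889460921288), 12.937520980834961)
[ 318  154   21  113 2256] [ 0.6064 -0.2849  0.0623] ((0.6037919521331787, -0.28548765182495117), (0.07650879770517349, 0.012874887324869633), 12.94312572479248)
[319 295  19   2  35] [ 0.5448 -0.2996  0.0623] ((0.5447958111763, -0.29948171973228455), (0.002179187024012208, 0.012650277465581894), 14.712824821472168)
```

View pics/w7.png

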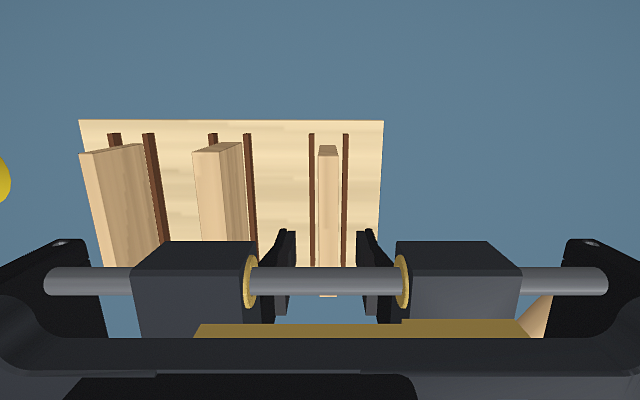

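The right strip is centred at column 328 between the pads, 1.4 mm towards tool +y. The other two still stand. Correct and pinch.

```bash
python3 -m creep '[[[-0.0005,0.0014,0.018,0,0,0,0.4],[0,0,0.015,0,0,0,0.4],[0,0,0.013,0,0,0,0.4],[0,0,0.004,0,0,0,0.4],[0,0,0,0,0,0,0.35]]]' | tail -2;python3 -m creep '[[[0,0,0,0,0,0,0.3],[0,0,0,0,0,0,0.25],[0,0,0,0,0,0,0.2],[0,0,0,0,0,0,0.1],[0,0,0,0,0,0,0.05]]]' | tail -2;python3 -m creep '[[[0,0,0,0,0,0,0],[0,0,0,0,0,0,0],[0,0,0,0,0,0,0],[0,0,0,0,0,0,0],[0,0,0,0,0,0,0]]]' | tail -2;python3 st.py
```

```text
ft_force: [0.3, 0.4, -0.2]
grip_width: 0.0327
ft_force: [0.1, -0.9, 3.2]
grip_width: 0.0128
ft_force: [-1.7, 0.5, 5.0]
grip_width: 0.013
t 10.97 p [ 592.2 -289.5   -1.9] yaw -76.97 tilt [ 0.04 -0.  ] F [-1.7  0.5  5. ] M [0.06 0.34 0.  ] w 12.99 q [-0.07  0.64  0.64  1.58 -0.42  1.06 -0.67]
```

The right strip reads 13.0 mm, so it is the one. Lift straight out.

```bash
python3 -m creep '[[[0,0,-0.004,0,0,0,0],[0,0,-0.012,0,0,0,0],[0,0,-0.026,0,0,0,0],[0,0,-0.03,0,0,0,0],[0,0,-0.03,0,0,0,0]]]' | tail -2; python3 st.py; python3 go.py 0.517 0.1915 0.115 -101 15
```

```text
ft_force: [0.8, 0.4, -0.5]
grip_width: 0.0128
t 11.38 p [ 591.3 -289.4  101.2] yaw -76.99 tilt [-0.06  0.01] F [ 0.8  0.4 -0.5] M [-0.05  0.08 -0.04] w 12.81 q [-0.11  0.53  0.69  1.5  -0.35  1.24 -0.71]
turn total tool deg [-1.000e-02  6.000e-02  2.401e+01]  total shift mm now-axes [  35.8 -485.3  -13.7]  final-axes [-164.7 -457.9  -13.8]
0 [  2.4 -32.4  -0.9] [-0.   0.   1.6]
1 [  1.5 -32.4  -0.9] [-0.   0.   1.6]
2 [  0.6 -32.4  -0.9] [-0.   0.   1.6]
3 [ -0.3 -32.4  -0.9] [-0.   0.   1.6]
4 [ -1.2 -32.4  -0.9] [-0.   0.   1.6]
5 [ -2.1 -32.4  -0.9] [-0.   0.   1.6]
6 [ -3.  -32.3  -0.9] [-0.   0.   1.6]
7 [ -3.9 -32.2  -0.9] [-0.   0.   1.6]
8 [ -4.8 -32.1  -0.9] [-0.   0.   1.6]
9 [ -5.7 -31.9  -0.9] [-0.   0.   1.6]
10 [ -6.6 -31.8  -0.9] [-0.   0.   1.6]
11 [ -7.5 -31.6  -0.9] [-0.   0.   1.6]
12 [ -8.4 -31.3  -0.9] [-0.   0.   1.6]
13 [ -9.3 -31.1  -0.9] [-0.   0.   1.6]
14 [-10.1 -30.8  -0.9] [-0.   0.   1.6]
```

```bash
python3 -m creep '[[[0.0012,-0.015,-0.001,0,0,1.6,0],[0.002,-0.028,-0.001,0,0,1.6,0],[0.001,-0.0324,-0.001,0,0,1.6,0],[-0.0003,-0.0324,-0.001,0,0,1.6,0],[-0.0012,-0.0324,-0.001,0,0,1.6,0]]]' | tail -2;  python3 -m creep '[[[-0.0021,-0.0324,-0.001,0,0,1.6,0],[-0.003,-0.0323,-0.001,0,0,1.6,0],[-0.0039,-0.0322,-0.001,0,0,1.6,0],[-0.0048,-0.0321,-0.001,0,0,1.6,0],[-0.0057,-0.0319,-0.001,0,0,1.6,0]]]' | tail -2; python3 st.py; python3 go.py 0.517 0.1915 0.115 -101 6
```

```text
ft_force: [1.0, 0.5, -0.2]
grip_width: 0.0127
ft_force: [0.7, 0.1, -1.1]
grip_width: 0.0129
t 12.22 p [546.6  11.2 110.5] yaw -93.07 tilt [0.03 0.03] F [ 0.7  0.1 -1.1] M [0.   0.11 0.03] w 12.91 q [-0.72  0.25  0.71  1.8  -0.18  1.16 -1.58]
turn total tool deg [-0.03 -0.03  7.93]  total shift mm now-axes [ -39.2 -178.5   -4.5]  final-axes [ -63.4 -171.4   -4.5]
0 [ -6.5 -29.7  -0.7] [-0.01 -0.    1.32]
1 [ -7.2 -29.6  -0.7] [-0.01 -0.    1.32]
2 [ -7.9 -29.4  -0.7] [-0.01 -0.    1.32]
3 [ -8.6 -29.2  -0.8] [-0.01 -0.    1.32]
4 [ -9.2 -29.   -0.8] [-0.01 -0.    1.32]
5 [ -9.9 -28.8  -0.8] [-0.01 -0.    1.32]
```

```bash
python3 -m creep '[[[-0.0065,-0.0297,-0.001,0,0,1.32,0],[-0.0072,-0.0296,-0.001,0,0,1.32,0],[-0.0079,-0.0294,-0.001,0,0,1.32,0],[-0.0086,-0.0292,-0.001,0,0,1.32,0],[-0.0092,-0.029,-0.001,0,0,1.32,0]]]' | tail -2;  python3 -m creep '[[[-0.007,-0.017,0,0,0,1.32,0],[-0.003,-0.012,0,0,0,0,0],[0,0,0,0,0,0,0],[0,0,0,0,0,0,0],[0,0,0,0,0,0,0]]]' | tail -2; python3 st.py; python3 go.py 0.517 0.1915 0.115 -101 0; python3 tip.py w8; python3 - <<'E'
from h import *
from workcell import camera
for n in ("top","scene"):
    c=camera(n); np.savez(n+"8.npz",**c)
E
```

```text
ft_force: [0.4, 0.4, -1.0]
grip_width: 0.0127
ft_force: [-0.6, -0.8, -0.6]
grip_width: 0.0129
t 13.05 p [518.  188.2 114.8] yaw -100.99 tilt [ 0.02 -0.03] F [-0.6 -0.8 -0.6] M [-0.02  0.17  0.  ] w 12.9 q [-0.97  0.24  0.63  1.78 -0.15  1.17 -2.06]
turn total tool deg [ 0.03 -0.02  0.01]  total shift mm now-axes [-1.6 -3.1 -0.2]  final-axes [-1.6 -3.1 -0.2]
finger -1 3 z max (tool) 95/99% [-73.5 -73.5] y range [-6.5 -6.4] x med -9.2
finger 1 4 z max (tool) 95/99% [-74.5 -74.4] y range [6.4 6.4] x med -9.1
```

View pics/w8.png

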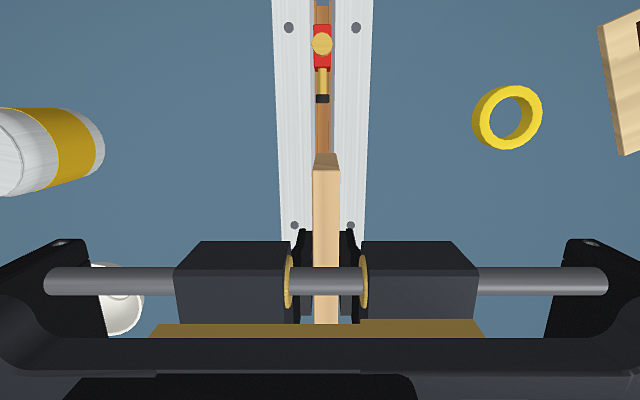

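The wrist view shows the held strip (top at columns 313-340, far end at row 155). Ahead of it are the jig channel, the rubber tip (322,98) and the red stop's front edge at about (322,68). Next, fit the channel axis and stop face.

```bash
python3 - <<'E'
from h import *
from workcell import observe
from scipy.spatial.transform import Rotation as Ro
s=observe();P=s["position"];R=Ro.from_rotvec(s["tcp_rot"]).as_matrix()
c=load("w8.npz");X=cloud(c)
a=np.radians(-11.); ex=np.array([np.cos(a),np.sin(a),0]); ey=np.array([-ex[1],ex[0],0])
m=(X[...,2]>.037)&(X[...,2]<.047)&(X[...,0]>.4)&(X[...,0]<.75)&(X[...,1]>.08)&(X[...,1]<.28)
p=X[m]; print("jigtop z",np.median(p[:,2]),len(p),cv2.minAreaRect(p[:,:2].astype(np.float32)))
# per-row edges on jig top (pixel edges at z=0.042 plane)
O=np.array([.571,.181,.042]); U=(X-O)@ex; V=(X-O)@ey
rows=[]
for u0 in np.arange(-.08,.10,.01):
    k=m&(np.abs(U-u0)<.005); v=V[k]
    if len(v)<20: continue
    l=v[v>0.0];r=v[v<0.0]
    rows.append((u0,v.min(),r.max() if len(r) else np.nan,l.min() if len(l) else np.nan,v.max()))
rows=np.array(rows); print((rows*1000).round(1))
for n in ("top0","scene0","top8","scene8"):
    d=load(n+".npz"); Y=cloud(d); mm=(Y[...,2]>.037)&(Y[...,2]<.047)&(Y[...,0]>.4)&(Y[...,0]<.75)&(Y[...,1]>.08)&(Y[...,1]<.28)
    print(n,cv2.minAreaRect(Y[mm][:,:2].astype(np.float32)))
    hs=cv2.cvtColor(d["pixels"],cv2.COLOR_RGB2HSV); red=((hs[...,0]<5)|(hs[...,0]>174))&(hs[...,1]>180)&(np.abs(Y[...,0]-.6)<.12)&(np.abs(Y[...,1]-.17)<.06)
    q=Y[red]; 
    if len(q): print("  red",len(q),"u",((q-O)@ex*1000).min().round(1),((q-O)@ex*1000).max().round(1),"z",q[:,2].min().round(3),q[:,2].max().round(3))
hs=cv2.cvtColor(c["pixels"],cv2.COLOR_RGB2HSV); red=((hs[...,0]<5)|(hs[...,0]>174))&(hs[...,1]>180)&(np.abs(X[...,0]-.6)<.12)&(np.abs(X[...,1]-.17)<.06)
print("wrist red",red.sum(),"u",np.percentile(U[red]*1000,[0,2,5,50,98]).round(1),"v",(V[red].mean()*1000).round(1),"z",np.percentile(X[red][:,2]*1000,[2,50,98]))
print("along col 322:",[(r,(U[r,322]*1000).round(0),(V[r,322]*1000).round(0),(X[r,322,2]*1000).round(0)) for r in range(20,175,4)])
# strip
m=(X[...,2]>.09)&(np.abs(V-(P-O)@ey)<.02)&(U>-.04)&(U<.03)
print("strip top",np.median(X[m][:,2]),cv2.minAreaRect(X[m][:,:2].astype(np.float32)),"U max",np.percentile(U[m],[50,98,100]), "tcp u,v",(P-O)@ex,(P-O)@ey)
E
```

```text
jigtop z 0.04130999888051905 16785 ((0.5690927505493164, 0.18104831874370575), (0.08029577881097794, 0.21513666212558746), 78.80537414550781)
[[-80.  -40.1 -17.   10.6  39.6]
 [-70.  -40.  -16.9  10.5  40.1]
 [-60.  -39.6 -16.7  10.3  39.8]
 [-50.  -40.1 -16.6  10.2  39.9]
 [-40.  -39.8 -16.5  10.1  39.8]
 [-30.  -40.3 -15.5   8.2  39.4]
 [-20.  -39.9  -8.3   7.2  39.8]
 [-10.  -40.3  -8.2   7.1  39.6]
 [ -0.  -40.2  -8.2   7.   39.8]
 [ 10.  -40.3  -8.1   6.9  39.4]
 [ 20.  -40.2  -8.1   7.5  39.7]
 [ 30.  -40.5  -5.4   4.6  39.2]
 [ 40.  -40.5  -2.9   2.   39.6]
 [ 50.  -40.5  -2.9   2.   39.2]
 [ 60.  -40.4  -7.9   7.1  39.5]
 [ 70.  -40.6  -8.    7.   39.6]
 [ 80.  -40.5  -7.9   7.6  39.3]
 [ 90.  -40.8  -7.9   6.7  39.5]]
top0 ((0.5708920955657959, 0.1819295883178711), (0.08118940889835358, 0.21943378448486328), 78.96327209472656)
  red 3 u 57.0 81.6 z 0.053 0.059
scene0 ((0.5721489191055298, 0.17994509637355804), (0.08328823000192642, 0.22334253787994385), 79.05638885498047)
  red 55 u 57.2 86.7 z 0.024 0.063
top8 ((0.571308970451355, 0.18183466792106628), (0.08044406026601791,
[... 2200 characters left out ...]
), np.float64(0.0), np.float64(8.0)), (148, np.float64(-16.0), np.float64(0.0), np.float64(7.0)), (152, np.float64(-20.0), np.float64(0.0), np.float64(7.0)), (156, np.float64(-3.0), np.float64(-1.0), np.float64(140.0)), (160, np.float64(-3.0), np.float64(-1.0), np.float64(153.0)), (164, np.float64(-3.0), np.float64(-1.0), np.float64(165.0)), (168, np.float64(-3.0), np.float64(-2.0), np.float64(175.0)), (172, np.float64(-4.0), np.float64(-2.0), np.float64(179.0))]
strip top 0.2514601696483582 ((0.5495755672454834, 0.18243733048439026), (0.03999725729227066, 0.037378858774900436), 78.99956512451172) U max [-0.0273463  -0.00447315 -0.00261562] tcp u,v -0.05365890150193201 -0.0026762828333488937
```

```bash
cat > rel.py <<'E'
from h import *
import sys
from workcell import observe
from scipy.spatial.transform import Rotation as Ro
def fit(n,ztop):
    s=observe();P=s["position"]
    c=load(n+".npz");X=cloud(c)
    a=np.radians(-11.1); ex=np.array([np.cos(a),np.sin(a),0]); ey=np.array([-ex[1],ex[0],0])
    O=np.array([.571,.181,.042]);U=(X-O)@ex*1000;V=(X-O)@ey*1000;Z=X[...,2]*1000
    Pu,Pv=(P-O)@ex*1000,(P-O)@ey*1000
    m=(np.abs(Z-ztop)<5)&(np.abs(V-Pv)<16)&(U>Pu+10)&(U<Pu+60)
    r=[];
    v,u=np.nonzero(m)
    for row in np.unique(v):
        k=u[v==row]
        if len(k)<5: continue
        r.append((U[row,k].mean(),V[row,k].min(),V[row,k].max(),len(k)))
    r=np.array(r); med=np.median(r[:,2]-r[:,1]); r=r[np.abs(r[:,2]-r[:,1]-med)<1.5]
    f=np.polyfit(r[:,0],(r[:,1]+r[:,2])/2,1)
    print("strip ztop",np.median(Z[m]).round(1),"width",med.round(1),"yaw rel channel frame",np.degrees(np.arctan(f[0])).round(2),"v at tcp",np.polyval(f,Pu).round(2),"v at mid seen",np.polyval(f,r[:,0].mean()).round(2),"end u",U[m].max().round(1),"tcp u,v",round(Pu,1),round(Pv,1))
    m=(Z>37)&(Z<47)&(np.abs(V)<45)
    e=[]
    for u0 in np.arange(-15,30,5):
        k=m&(np.abs(U-u0)<3);w=V[k];
        if (w>0).any() and (w<0).any(): e.append((u0,w[w<0].max(),w[w>0].min(),w.min(),w.max()))
    e=np.array(e); print("channel mid v (inner)",((e[:,1]+e[:,2])/2).round(2),"outer",((e[:,3]+e[:,4])/2).round(2))
fit(sys.argv[1],float(sys.argv[2]))
E
python3 rel.py w8 181
```

```text
strip ztop 179.1 width 12.6 yaw rel channel frame 0.03 v at tcp -3.17 v at mid seen -3.15 end u -2.6 tcp u,v -53.7 -2.8
channel mid v (inner) [-0.56 -0.57 -0.6  -0.6  -0.62 -0.6  -0.23 -0.23 -0.25] outer [-0.12 -0.47 -0.23 -0.24 -0.2  -0.44 -0.29 -0.18 -0.28]
```

```bash
python3 -m creep '[[[0.0013,-0.0013,0.01,0,0,0,0],[0.0013,-0.0013,0.025,0,0,0,0],[0,0,0.025,0,0,0,0],[0,0,0.01,0,0,0,0],[0,0,0,0,0,0,0]]]' | tail -2;python3 -m creep '[[[0,0,0,0,0,0,0],[0,0,0,0,0,0,0],[0,0,0,0,0,0,0],[0,0,0,0,0,0,0],[0,0,0,0,0,0,0]]]' | tail -2; python3 st.py; python3 tip.py w9; python3 rel.py w9 109
```

```text
ft_force: [-0.2, -0.8, 0.0]
grip_width: 0.013
ft_force: [0.1, -0.6, -0.8]
grip_width: 0.0125
t 14.03 p [520.9 192.6  45.4] yaw -100.89 tilt [0.06 0.05] F [ 0.1 -0.6 -0.8] M [ 0.01  0.16 -0.01] w 12.48 q [-0.95  0.34  0.6   1.84 -0.22  1.03 -2.02]
finger -1 28 z max (tool) 95/99% [5.  5.5] y range [-15.4  -8.2] x med -6.4
finger 1 32 z max (tool) 95/99% [6.5 6.8] y range [ 6.4 17.8] x med -6.6
strip ztop 109.6 width 12.5 yaw rel channel frame 0.22 v at tcp 1.56 v at mid seen 1.69 end u -0.7 tcp u,v -51.5 1.6
channel mid v (inner) [ 1.65  1.02  0.02 -0.22 -0.2  -0.2  -0.15 -0.13 -1.14] outer [-0.3  -0.2  -0.19 -0.27 -0.27 -0.21 -0.29 -0.23 -0.36]
```

View pics/w9.png

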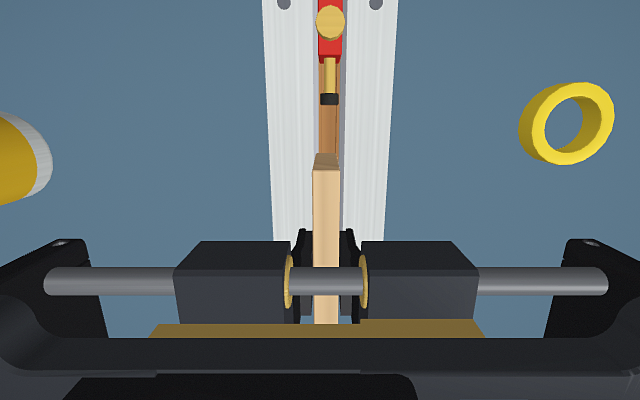

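```bash
python3 -m creep '[[[0,0.0018,0,0,0,0.2,0],[0,0,0,0,0,0,0],[0,0,0,0,0,0,0],[0,0,0,0,0,0,0],[0,0,0,0,0,0,0]]]' | tail -2;python3 -m creep '[[[0,0,0,0,0,0,0],[0,0,0,0,0,0,0],[0,0,0,0,0,0,0],[0,0,0,0,0,0,0],[0,0,0,0,0,0,0]]]' | tail -2; python3 st.py; python3 tip.py w10; python3 rel.py w10 109;sleep 0; python3 st.py; python3 - <<'E'
from h import *
c=load("w10.npz");cv2.imwrite("pics/w10z.png",cv2.resize(c["pixels"][90:250,230:430,::-1],None,fx=3.75,fy=3.75,interpolation=cv2.INTER_CUBIC))
E
```

```text
ft_force: [-0.2, 0.1, -0.1]
grip_width: 0.0128
ft_force: [0.1, -0.3, 0.1]
grip_width: 0.0128
t 14.92 p [520.1 190.5  44.6] yaw -101.09 tilt [-0.  0.] F [ 0.1 -0.3  0.1] M [-0.03  0.22 -0.03] w 12.76 q [-0.94  0.34  0.6   1.84 -0.22  1.03 -2.02]
finger -1 32 z max (tool) 95/99% [4.5 4.6] y range [-18.2  -6.4] x med -6.2
finger 1 26 z max (tool) 95/99% [4.3 4.4] y range [ 8.1 17.6] x med -6.3
strip ztop 108.9 width 12.5 yaw rel channel frame -0.05 v at tcp -0.5 v at mid seen -0.53 end u -1.0 tcp u,v -51.8 -0.4
channel mid v (inner) [-0.55 -0.56 -0.22 -0.23 -0.26 -0.26 -0.28 -0.58 -1.85] outer [-0.14 -0.2  -0.34 -0.25 -0.32 -0.35 -0.3  -0.29 -0.24]
t 14.97 p [520.1 190.5  44.6] yaw -101.09 tilt [-0.  0.] F [-0.5 -0.7 -0.6] M [ 0.06  0.13 -0.  ] w 12.7 q [-0.94  0.34  0.6   1.84 -0.22  1.03 -2.02]
```

View pics/w10z.png

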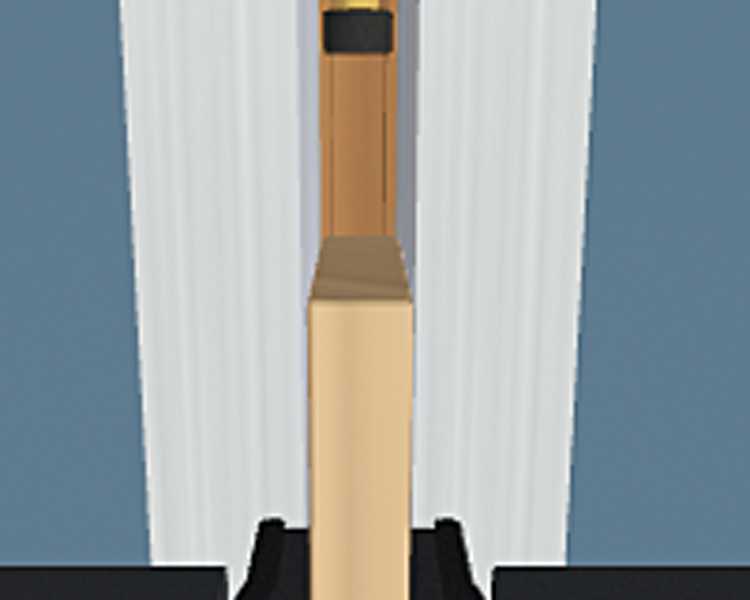

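Strip and channel are aligned within 0.3 mm and 0.1°. The strip bottom (columns 323-397 in the zoom) sits centred over the channel walls (320-398). Lower gently, checking force.

```bash
python3 -m creep '[[[0,-0.0002,0.005,0,0,0,0],[0,0,0.006,0,0,0,0],[0,0,0.004,0,0,0,0],[0,0,0.003,0,0,0,0],[0,0,0,0,0,0,0]]]' | tail -2;python3 st.py;python3 -m creep '[[[0,0,0.002,0,0,0,0],[0,0,0.002,0,0,0,0],[0,0,0.002,0,0,0,0],[0,0,0,0,0,0,0],[0,0,0,0,0,0,0]]]' | tail -2; python3 st.py
```

```text
ft_force: [-0.2, -0.3, -1.0]
grip_width: 0.0132
t 15.38 p [519.6 190.4  25.6] yaw -101.09 tilt [-0.07 -0.05] F [-0.2 -0.3 -1. ] M [-0.    0.22 -0.01] w 13.24 q [-0.93  0.36  0.59  1.85 -0.24  1.   -2.  ]
ft_force: [0.3, -0.7, -0.3]
grip_width: 0.0127
t 15.8 p [520.1 190.7  20.6] yaw -101.09 tilt [-0.  0.] F [ 0.3 -0.7 -0.3] M [-0.02  0.17  0.01] w 12.73 q [-0.93  0.37  0.59  1.86 -0.24  0.99 -2.  ]
```

```bash
python3 -m creep '[[[0,0,0.002,0,0,0,0],[0,0,0.002,0,0,0,0],[0,0,0.001,0,0,0,0],[0,0,0.001,0,0,0,0],[0,0,0,0,0,0,0]]]' | tail -2;python3 st.py
```

```text
ft_force: [-0.1, -1.1, -1.0]
grip_width: 0.013
t 16.22 p [520.  190.6  14.4] yaw -101.09 tilt [-0.02 -0.01] F [-0.1 -1.1 -1. ] M [-0.04  0.15 -0.05] w 12.98 q [-0.93  0.38  0.59  1.86 -0.25  0.97 -2.  ]
```

```bash
python3 -m creep '[[[0,0,0.0006,0,0,0,0],[0,0,0.0006,0,0,0,0],[0,0,0,0,0,0,0],[0,0,0,0,0,0,0],[0,0,0,0,0,0,0]]]' | tail -2;python3 st.py
```

```text
ft_force: [-0.4, 0.1, -0.8]
grip_width: 0.0127
t 16.63 p [520.2 190.7  13.5] yaw -101.1 tilt [0.   0.01] F [-0.4  0.1 -0.8] M [-0.04  0.19 -0.05] w 12.66 q [-0.93  0.38  0.59  1.86 -0.25  0.97 -1.99]
```

```bash
python3 -m creep '[[[0,0,0.0005,0,0,0,0],[0,0,0.0005,0,0,0,0],[0,0,0,0,0,0,0],[0,0,0,0,0,0,0],[0,0,0,0,0,0,0]]]' | tail -2;python3 st.py
```

```text
ft_force: [-0.8, 0.1, 0.7]
grip_width: 0.013
t 17.05 p [520.2 190.8  12.5] yaw -101.09 tilt [0.   0.01] F [-0.8  0.1  0.7] M [0.02 0.17 0.02] w 13.0 q [-0.93  0.38  0.59  1.86 -0.25  0.97 -1.99]
```

```bash
python3 -m creep '[[[0,0,0.0005,0,0,0,0],[0,0,0,0,0,0,0],[0,0,0,0,0,0,0],[0,0,0,0,0,0,0],[0,0,0,0,0,0,0]]]' | tail -2;python3 st.py
```

```text
ft_force: [-1.1, -0.1, 1.5]
grip_width: 0.0127
t 17.47 p [520.2 190.7  12. ] yaw -101.09 tilt [0.01 0.01] F [-1.1 -0.1  1.5] M [-0.05  0.28 -0.02] w 12.69 q [-0.93  0.38  0.59  1.86 -0.25  0.97 -1.99]
```

```bash
python3 -m creep '[[[0,0,0.0005,0,0,0,0],[0,0,0,0,0,0,0],[0,0,0,0,0,0,0],[0,0,0,0,0,0,0],[0,0,0,0,0,0,0]]]' | tail -2;python3 st.py
```

```text
ft_force: [-2.9, -0.8, 8.2]
grip_width: 0.0128
t 17.88 p [520.2 190.8  12. ] yaw -101.09 tilt [-0.    0.03] F [-2.9 -0.8  8.2] M [-0.27  0.9   0.  ] w 12.75 q [-0.93  0.38  0.59  1.86 -0.25  0.97 -1.99]
```

```bash
python3 -m creep '[[[0,0,0.0005,0,0,0,0],[0,0,0,0,0,0,0],[0,0,0,0,0,0,0],[0,0,0,0,0,0,0],[0,0,0,0,0,0,0]]]' | tail -2;python3 st.py; python3 tip.py w11; python3 rel.py w11 77
```

```text
ft_force: [-5.1, -2.8, 13.7]
grip_width: 0.0129
t 18.3 p [520.3 190.8  12. ] yaw -101.1 tilt [-0.01  0.05] F [-5.1 -2.8 13.7] M [-0.44  1.46 -0.02] w 12.9 q [-0.93  0.38  0.59  1.86 -0.25  0.97 -1.99]
finger 1 3 z max (tool) 95/99% [-74.4 -74.4] y range [6.4 6.4] x med -8.5
strip ztop 76.3 width 12.5 yaw rel channel frame -0.14 v at tcp -0.15 v at mid seen -0.23 end u -0.9 tcp u,v -51.7 -0.1
channel mid v (inner) [-0.22 -0.25 -0.93 -0.25 -0.26 -0.25 -0.29 -0.28 -0.29] outer [-0.28 -0.31 -0.17 -0.34 -0.37 -0.23 -0.19 -0.25 -0.34]
```

View pics/w11.png

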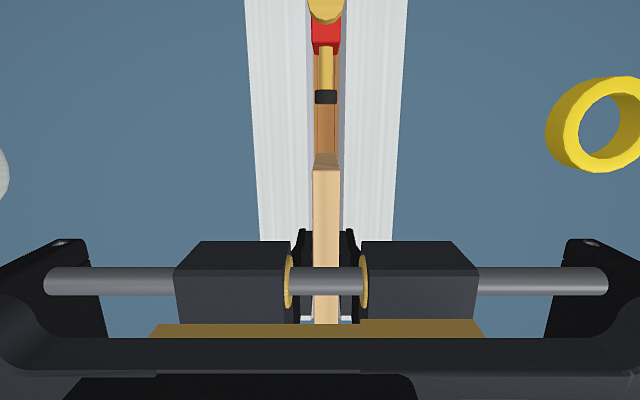

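The strip is seated: top at 76.3 mm, and the force rises stiffly at z = 12.0. Relieve the down force, then measure the gap to the tip.

```bash
python3 -m creep '[[[0,0,-0.0009,0,0,0,0],[0,0,0,0,0,0,0],[0,0,0,0,0,0,0],[0,0,0,0,0,0,0],[0,0,0,0,0,0,0]]]' | tail -2;python3 st.py; python3 - <<'E'
from h import *
c=load("w11.npz");X=cloud(c);a=np.radians(-11.1); ex=np.array([np.cos(a),np.sin(a),0]);O=np.array([.571,.181,.042])
U=(X-O)@ex*1000
print([(r,U[r,326].round(1),(X[r,326,2]*1000).round(1)) for r in list(range(36,56,2))+list(range(84,112,2))+list(range(148,176,2))])
E
```

```text
ft_force: [-1.9, -0.5, 5.0]
grip_width: 0.0128
t 18.77 p [520.3 190.8  12. ] yaw -101.09 tilt [0.01 0.01] F [-1.9 -0.5  5. ] M [-0.06  0.52  0.07] w 12.75 q [-0.93  0.38  0.59  1.86 -0.25  0.97 -1.99]
[(36, np.float64(57.0), np.float64(57.8)), (38, np.float64(56.3), np.float64(57.1)), (40, np.float64(55.3), np.float64(58.3)), (42, np.float64(54.6), np.float64(57.5)), (44, np.float64(54.3), np.float64(54.3)), (46, np.float64(54.4), np.float64(48.7)), (48, np.float64(53.7), np.float64(48.0)), (50, np.float64(52.5), np.float64(49.8)), (52, np.float64(51.9), np.float64(48.0)), (54, np.float64(51.2), np.float64(46.7)), (84, np.float64(37.1), np.float64(48.5)), (86, np.float64(36.1), np.float64(47.9)), (88, np.float64(35.2), np.float64(48.1)), (90, np.float64(34.1), np.float64(50.7)), (92, np.float64(33.2), np.float64(50.6)), (94, np.float64(32.2), np.float64(51.9)), (96, np.float64(31.2), np.float64(51.4)), (98, np.float64(30.3), np.float64(51.5)), (100, np.float64(29.3), np.float64(51.4)), (102, np.float64(28.4), np.float64(51.2)), (104, np.float64(27.7), np.float64(7.4)), (106, np.float64(26.5), np.float64(7.7)), (108, np.float64(25.2), np.float64(7.8)), (110, np.float64(24.0), np.float64(7.1)), (148, np.float64(-0.5), np.float64(6.9)), (150, np.float64(-1.7), np.float64(8.2)), (152, np.float64(-3.1), np.float64(7.2)), (154, np.float64(-1.3), np.float64(28.2)), (156, np.float64(-1.3), np.float64(36.3)), (158, np.float64(-1.4), np.float64(42.5)), (160, np.float64(-1.3), np.float64(49.8)), (162, np.float64(-1.4), np.float64(55.5)), (164, np.float64(-1.3), np.float64(61.6)), (166, np.float64(-1.3), np.float64(66.6)), (168, np.float64(-1.2), np.float64(72.5)), (170, np.float64(-1.3), np.float64(76.4)), (172, np.float64(-2.4), np.float64(75.4)), (174, np.float64(-3.5), np.float64(74.6))]
```

The strip end is 55.7 mm short of the stop face, with a gap to the rubber tip of ≈29.5 mm. Slide it along.

```bash
cat > f.py <<'E'
import numpy as np
from workcell import observe
s=observe();a=np.radians(-11.1);ex=np.array([np.cos(a),np.sin(a),0]);ey=np.array([-ex[1],ex[0],0]);O=np.array([.571,.181,.042]);d=s["position"]-O
F=s["ft_force"];print("t",round(s["clock"],2),"u",(d@ex*1000).round(2),"v",(d@ey*1000).round(2),"z",(s["position"][2]*1000).round(2),"Fu",(F@ex).round(2),"Fv",(F@ey).round(2),"Fz",F[2].round(2),"M",s["ft_torque"].round(2),"w",(s["grip_width"]*1000).round(2))
E
python3 f.py
python3 -m creep '[[[0.001,0,-0.0002,0,0,0,0],[0.002,0,0,0,0,0,0],[0.002,0,0,0,0,0,0],[0.002,0,0,0,0,0,0],[0.001,0,0,0,0,0,0]]]' | tail -1; python3 f.py
```

```text
grip_width: 0.0125Traceback (most recent call last):
  File "f.py", line 4, in <module>
    F=s["ft_force"];print("t",round(s["clock"],2),"u",(d@ex*1000).round(2),"v",(d@ey*1000).round(2),"z",(s["position"][2]*1000).round(2),"Fu",(F@ex).round(2),"Fv",(F@ey).round(2),"Fz",F[2].round(2),"M",s["ft_torque"].round(2),"w",(s["grip_width"]*1000).round(2))
                                                                                                                                                                                                                                      ^^^^^^^^^^^^^^^^^^^^^^^^^^^^
AttributeError: 'float' object has no attribute 'round'
Traceback (most recent call last):
  File "f.py", line 4, in <module>
    F=s["ft_force"];print("t",round(s["clock"],2),"u",(d@ex*1000).round(2),"v",(d@ey*1000).round(2),"z",(s["position"][2]*1000).round(2),"Fu",(F@ex).round(2),"Fv",(F@ey).round(2),"Fz",F[2].round(2),"M",s["ft_torque"].round(2),"w",(s["grip_width"]*1000).round(2))
                                                                                                                                                                                                                                      ^^^^^^^^^^^^^^^^^^^^^^^^^^^^
AttributeError: 'float' object has no attribute 'round'
```

```bash
sed -i 's/(s\["grip_width"\]\*1000).round(2)/round(s["grip_width"]*1000,2)/' f.py; python3 f.py
python3 -m creep '[[[0,0,0,0,0,0,0],[0,0,0,0,0,0,0],[0,0,0,0,0,0,0],[0,0,0,0,0,0,0],[0,0,0,0,0,0,0]]]' | tail -1; python3 f.py
```

```text
t 19.18 u -44.38 v 0.17 z 12.02 Fu -5.46 Fv -0.31 Fz 6.72 M [0.17 1.23 0.02] w 12.53
grip_width: 0.0126
t 19.6 u -44.3 v 0.17 z 12.03 Fu -3.2 Fv 1.01 Fz 4.93 M [0.19 0.84 0.04] w 12.56
```

```bash

python3 -m creep '[[[0.001,0,-0.0003,0,0,0,0],[0.003,0,0,0,0,0,0],[0.003,0,0,0,0,0,0],[0.003,0,0,0,0,0,0],[0.002,0,0,0,0,0,0]]]' | tail -1; python3 f.py
python3 -m creep '[[[0,0,0,0,0,0,0],[0,0,0,0,0,0,0],[0,0,0,0,0,0,0],[0,0,0,0,0,0,0],[0,0,0,0,0,0,0]]]' | tail -1; python3 f.py;  python3 tip.py w12;python3 rel.py w12 77; python3 - <<'E'
from h import *
c=load("w12.npz");X=cloud(c);a=np.radians(-11.1); ex=np.array([np.cos(a),np.sin(a),0]);O=np.array([.571,.181,.042])
U=(X-O)@ex*1000
print([(r,U[r,326].round(1),(X[r,326,2]*1000).round(1)) for r in list(range(110,172,3))])
E
```

```text
grip_width: 0.0128
t 20.02 u -31.18 v -0.51 z 12.19 Fu -0.5 Fv 0.31 Fz -0.73 M [-0.03  0.14  0.04] w 12.8
grip_width: 0.0127
t 20.43 u -31.89 v -0.18 z 12.34 Fu 0.13 Fv -0.27 Fz -1.34 M [-0.04  0.16 -0.02] w 12.7
finger -1 3 z max (tool) 95/99% [-73.3 -73.2] y range [-6.4 -6.4] x med -8.7
finger 1 5 z max (tool) 95/99% [-73.9 -73.9] y range [6.4 6.5] x med -8.8
strip ztop 76.6 width 12.5 yaw rel channel frame -0.01 v at tcp -0.27 v at mid seen -0.28 end u 18.9 tcp u,v -31.9 -0.2
channel mid v (inner) [-0.24 -0.25 -0.29 -0.26 -0.28 -0.28 -0.37  0.26 -0.3 ] outer [-0.   -0.26 -0.22 -0.21 -0.1  -0.27 -0.3  -0.22 -0.25]
[(110, np.float64(44.3), np.float64(49.7)), (113, np.float64(42.8), np.float64(49.4)), (116, np.float64(41.3), np.float64(49.9)), (119, np.float64(39.8), np.float64(49.2)), (122, np.float64(38.2), np.float64(48.6)), (125, np.float64(36.8), np.float64(49.7)), (128, np.float64(35.2), np.float64(49.0)), (131, np.float64(33.7), np.float64(49.3)), (134, np.float64(32.3), np.float64(50.7)), (137, np.float64(30.7), np.float64(50.9)), (140, np.float64(29.1), np.float64(50.5)), (143, np.float64(22.6), np.float64(7.1)), (146, np.float64(20.7), np.float64(7.4)), (149, np.float64(18.7), np.float64(7.6)), (152, np.float64(16.7), np.float64(7.4)), (155, np.float64(18.6), np.float64(33.2)), (158, np.float64(18.7), np.float64(44.6)), (161, np.float64(18.4), np.float64(52.8)), (164, np.float64(18.6), np.float64(62.5)), (167, np.float64(18.6), np.float64(70.1)), (170, np.float64(18.5), np.float64(76.6))]
```

View pics/w12.png

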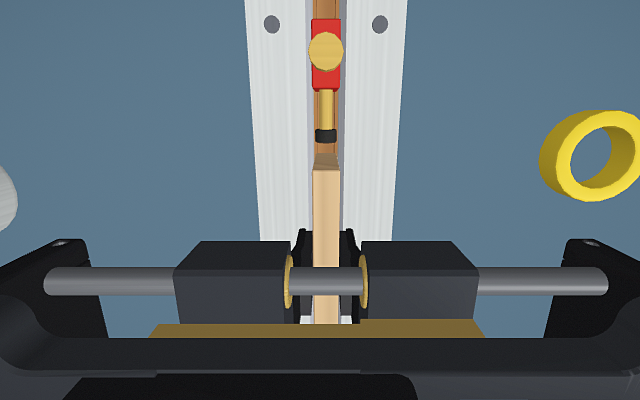

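Gap ≈9.8 mm; the strip is hovering 0.3 mm, so settle it down and approach.

```bash

python3 -m creep '[[[0.001,0,0.0003,0,0,0,0],[0.002,0,0,0,0,0,0],[0.002,0,0,0,0,0,0],[0.0015,0,0,0,0,0,0],[0.0005,0,0,0,0,0,0]]]' | tail -1; python3 f.py
python3 -m creep '[[[0,0,0.0002,0,0,0,0],[0.0005,0,0,0,0,0,0],[0.0005,0,0,0,0,0,0],[0,0,0,0,0,0,0],[0,0,0,0,0,0,0]]]' | tail -1; python3 f.py
```

```text
grip_width: 0.0126
t 20.9 u -24.34 v -0.37 z 12.06 Fu -0.69 Fv 0.17 Fz 0.61 M [-0.01  0.3   0.01] w 12.58
grip_width: 0.013
t 21.32 u -24.2 v -0.22 z 12.03 Fu -3.58 Fv -1.41 Fz 4.71 M [-0.28  0.97 -0.04] w 12.96
```

```bash

python3 -m creep '[[[0.0005,0,-0.0003,0,0,0,0],[0.0005,0,0,0,0,0,0],[0,0,0,0,0,0,0],[0,0,0,0,0,0,0],[0,0,0,0,0,0,0]]]' | tail -1; python3 f.py
python3 -m creep '[[[0.0005,0,0,0,0,0,0],[0.0005,0,0,0,0,0,0],[0,0,0,0,0,0,0],[0,0,0,0,0,0,0],[0,0,0,0,0,0,0]]]' | tail -1; python3 f.py
```

```text
grip_width: 0.0128
t 21.73 u -22.74 v -0.21 z 12.06 Fu -0.42 Fv -0.37 Fz -0.41 M [ 0.08  0.17 -0.  ] w 12.76
grip_width: 0.0131
t 22.15 u -22.08 v -0.19 z 12.08 Fu -3.23 Fv -0.48 Fz 2.39 M [0.1  0.95 0.  ] w 13.1
```

```bash

python3 -m creep '[[[0.0004,0,0,0,0,0,0],[0,0,0,0,0,0,0],[0,0,0,0,0,0,0],[0,0,0,0,0,0,0],[0,0,0,0,0,0,0]]]' | tail -1; python3 f.py
```

```text
grip_width: 0.0126
t 22.57 u -21.81 v -0.18 z 12.06 Fu -4.86 Fv 0.26 Fz 2.49 M [ 0.13  1.22 -0.03] w 12.64
```

```bash

python3 -m creep '[[[0.0004,0,0,0,0,0,0],[0,0,0,0,0,0,0],[0,0,0,0,0,0,0],[0,0,0,0,0,0,0],[0,0,0,0,0,0,0]]]' | tail -1; python3 f.py
```

```text
grip_width: 0.0129
t 22.98 u -21.63 v -0.19 z 12.05 Fu -6.53 Fv -0.54 Fz 3.88 M [0.17 1.44 0.02] w 12.91
```

```bash

python3 -m creep '[[[0.0004,0,-0.0001,0,0,0,0],[0,0,0,0,0,0,0],[0,0,0,0,0,0,0],[0,0,0,0,0,0,0],[0,0,0,0,0,0,0]]]' | tail -1; python3 f.py; python3 tip.py w13; python3 f.py; python3 - <<'E'
from h import *
c=load("w13.npz");X=cloud(c);a=np.radians(-11.1); ex=np.array([np.cos(a),np.sin(a),0]);O=np.array([.571,.181,.042])
U=(X-O)@ex*1000
print([(r,U[r,326].round(1),(X[r,326,2]*1000).round(1)) for r in list(range(130,175,3))])
cv2.imwrite("pics/w13z.png",cv2.resize(c["pixels"][90:250,230:430,::-1],None,fx=3.75,fy=3.75,interpolation=cv2.INTER_CUBIC))
E
```

```text
grip_width: 0.0127
t 23.4 u -21.44 v -0.19 z 12.06 Fu -7.03 Fv -0.01 Fz 3.06 M [ 0.22  1.54 -0.04] w 12.66
finger -1 5 z max (tool) 95/99% [-74. -74.] y range [-6.4 -6.4] x med -8.7
finger 1 3 z max (tool) 95/99% [-74.3 -74.2] y range [6.4 6.4] x med -8.2
t 23.45 u -21.42 v -0.16 z 12.09 Fu -6.28 Fv -0.43 Fz 3.83 M [ 0.18  1.49 -0.  ] w 12.78
[(130, np.float64(44.7), np.float64(49.2)), (133, np.float64(43.2), np.float64(49.2)), (136, np.float64(41.7), np.float64(49.4)), (139, np.float64(40.0), np.float64(48.2)), (142, np.float64(38.4), np.float64(48.5)), (145, np.float64(36.8), np.float64(48.0)), (148, np.float64(35.4), np.float64(49.6)), (151, np.float64(33.9), np.float64(50.5)), (154, np.float64(32.4), np.float64(50.6)), (157, np.float64(30.6), np.float64(49.5)), (160, np.float64(29.1), np.float64(50.4)), (163, np.float64(28.8), np.float64(57.4)), (166, np.float64(29.2), np.float64(67.4)), (169, np.float64(29.1), np.float64(74.5)), (172, np.float64(28.0), np.float64(76.0))]
```

View pics/w13z.png

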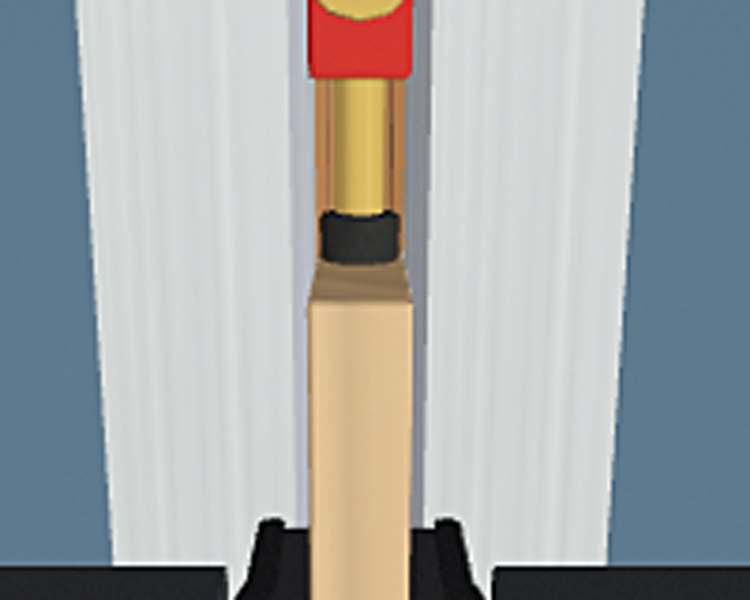

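The strip end face (zoom row 265) touches the black tip. Fu is about 6.7 N, so add a little and hold.

```bash

python3 -m creep '[[[0.0003,0,0,0,0,0,0],[0.0002,0,0,0,0,0,0],[0,0,0,0,0,0,0],[0,0,0,0,0,0,0],[0,0,0,0,0,0,0]]]' | tail -1; python3 f.py
```

```text
grip_width: 0.0129
t 23.87 u -21.23 v -0.12 z 12.09 Fu -7.66 Fv -0.77 Fz 6.3 M [ 0.18  1.8  -0.02] w 12.93
```

```bash

python3 -m creep '[[[0,0,0,0,0,0,0],[0,0,0,0,0,0,0],[0,0,0,0,0,0,0],[0,0,0,0,0,0,0],[0,0,0,0,0,0,0]]]' | tail -1; python3 f.py
```

```text
grip_width: 0.0127
t 24.28 u -21.27 v -0.13 z 12.04 Fu -7.91 Fv -0.99 Fz 5.08 M [ 0.18  1.82 -0.02] w 12.65
```

```bash

python3 -m creep '[[[0.0003,0,-0.0001,0,0,0,0],[0,0,0,0,0,0,0],[0,0,0,0,0,0,0],[0,0,0,0,0,0,0],[0,0,0,0,0,0,0]]]' | tail -1; python3 f.py; python3 -m creep '[[[0,0,0,0,0,0,0],[0,0,0,0,0,0,0],[0,0,0,0,0,0,0],[0,0,0,0,0,0,0],[0,0,0,0,0,0,0]]]' | tail -1; python3 f.py; python3 -m creep '[[[0,0,0,0,0,0,0],[0,0,0,0,0,0,0],[0,0,0,0,0,0,0],[0,0,0,0,0,0,0],[0,0,0,0,0,0,0]]]' | tail -1; python3 f.py; python3 -m creep '[[[0,0,0,0,0,0,0],[0,0,0,0,0,0,0],[0,0,0,0,0,0,0],[0,0,0,0,0,0,0],[0,0,0,0,0,0,0]]]' | tail -1; python3 f.py
```

```text
grip_width: 0.013
t 24.7 u -21.07 v -0.18 z 12.09 Fu -8.97 Fv -0.11 Fz 4.88 M [ 0.21  1.92 -0.03] w 12.97
grip_width: 0.0127
t 25.12 u -21.1 v -0.19 z 12.07 Fu -8.91 Fv -2.04 Fz 4.95 M [0.19 1.91 0.  ] w 12.65
grip_width: 0.0129
t 25.53 u -21.11 v -0.14 z 12.09 Fu -8.55 Fv 0.06 Fz 5.04 M [0.22 1.91 0.  ] w 12.9
grip_width: 0.0132
t 25.95 u -21.06 v -0.16 z 12.08 Fu -8.53 Fv -0.99 Fz 5.47 M [0.24 1.92 0.01] w 13.15
```

The press was held about 1.7 s at ~8.5 N on the wrist, including a little sliding friction. Before opening I'll ease off the spring so the strip isn't kicked back.

```bash

python3 -m creep '[[[-0.0004,0,-0.0001,0,0,0,0],[-0.0004,0,0,0,0,0,0],[-0.0004,0,0,0,0,0,0],[0,0,0,0,0,0,0],[0,0,0,0,0,0,0]]]' | tail -1; python3 f.py
```

```text
grip_width: 0.013
t 26.37 u -21.65 v -0.2 z 12.17 Fu -4.87 Fv 0.57 Fz 1.61 M [0.25 1.26 0.03] w 12.98
```

```bash

python3 -m creep '[[[-0.0003,0,-0.0001,0,0,0,0],[-0.0003,0,0,0,0,0,0],[0,0,0,0,0,0,0],[0,0,0,0,0,0,0],[0,0,0,0,0,0,0]]]' | tail -1; python3 f.py
```

```text
grip_width: 0.0128
t 26.78 u -21.82 v -0.25 z 12.34 Fu -4.17 Fv -0.24 Fz -0.93 M [0.35 1.16 0.  ] w 12.78
```

```bash

python3 -m creep '[[[-0.0003,0,0,0,0,0,0],[-0.0003,0,0.0001,0,0,0,0],[-0.0002,0,0.0001,0,0,0,0],[0,0,0,0,0,0,0],[0,0,0,0,0,0,0]]]' | tail -1; python3 f.py
```

```text
grip_width: 0.0126
t 27.2 u -22.19 v -0.31 z 12.41 Fu -2.41 Fv 0.33 Fz -2.92 M [0.22 0.75 0.01] w 12.62
```

```bash

python3 -m creep '[[[-0.0001,0,0.0001,0,0,0,0],[0,0,0,0,0,0,0],[0,0,0,0,0,0,0],[0,0,0,0,0,0,0],[0,0,0,0,0,0,0]]]' | tail -1; python3 f.py
```

```text
grip_width: 0.0126
t 27.62 u -22.3 v -0.26 z 12.34 Fu -1.86 Fv 0.83 Fz -0.79 M [ 0.14  0.69 -0.01] w 12.6
```

```bash

python3 -m creep '[[[-0.0001,0,0.0002,0,0,0,0],[-0.0001,0,0.0001,0,0,0,0],[0,0,0,0,0,0,0],[0,0,0,0,0,0,0],[0,0,0,0,0,0,0]]]' | tail -1; python3 f.py
```

```text
grip_width: 0.0126
t 28.03 u -22.42 v -0.2 z 12.12 Fu -1.31 Fv -0.66 Fz 0.99 M [0.09 0.49 0.06] w 12.56
```

```bash

python3 -m creep '[[[-0.0001,0,0.0001,0,0,0,0],[0,0,0,0,0,0,0],[0,0,0,0,0,0,0],[0,0,0,0,0,0,0],[0,0,0,0,0,0,0]]]' | tail -1; python3 f.py
```

```text
grip_width: 0.0129
t 28.45 u -22.55 v -0.2 z 12.03 Fu -0.23 Fv -0.38 Fz 2.0 M [-0.07  0.34  0.  ] w 12.89
```

```bash

python3 -m creep '[[[0,0,0,0,0,0,0.16],[0,0,0,0,0,0,0.18],[0,0,0,0,0,0,0.2],[0,0,0,0,0,0,0.25],[0,0,0,0,0,0,0.3]]]' | tail -1; python3 f.py;python3 -m creep '[[[0,0,0,0,0,0,0.35],[0,0,0,0,0,0,0.35],[0,0,0,0,0,0,0.35],[0,0,0,0,0,0,0.35],[0,0,0,0,0,0,0.35]]]' | tail -1; python3 f.py; python3 tip.py w14;python3 rel.py w14 77; python3 - <<'E'
from h import *
c=load("w14.npz");X=cloud(c);a=np.radians(-11.1); ex=np.array([np.cos(a),np.sin(a),0]);O=np.array([.571,.181,.042])
U=(X-O)@ex*1000
print([(r,U[r,326].round(1),(X[r,326,2]*1000).round(1)) for r in list(range(150,175,2))])
E
```

```text
grip_width: 0.0225
t 28.87 u -22.75 v -0.28 z 11.78 Fu -0.16 Fv -0.33 Fz -0.13 M [0.   0.13 0.04] w 22.48
grip_width: 0.0301
t 29.28 u -22.76 v -0.26 z 11.85 Fu -0.66 Fv 0.18 Fz -0.0 M [-0.07  0.17  0.01] w 30.12
finger -1 66 z max (tool) 95/99% [-28.7 -28.4] y range [-15.8 -13.3] x med -8.6
finger 1 67 z max (tool) 95/99% [-28.8 -28.3] y range [13.3 15.8] x med -8.5
strip ztop 76.3 width 12.5 yaw rel channel frame -0.02 v at tcp -0.31 v at mid seen -0.32 end u 28.0 tcp u,v -22.7 -0.2
channel mid v (inner) [-0.56 -0.26 -0.31 -0.3  -0.29 -0.32 -0.29 -0.32 -0.33] outer [-0.17 -0.16 -0.22 -0.01 -0.13 -0.11 -0.21 -0.17 -0.39]
[(150, np.float64(33.1), np.float64(50.3)), (152, np.float64(32.1), np.float64(51.3)), (154, np.float64(31.1), np.float64(51.5)), (156, np.float64(29.8), np.float64(50.0)), (158, np.float64(29.0), np.float64(51.7)), (160, np.float64(27.9), np.float64(51.0)), (162, np.float64(27.5), np.float64(55.0)), (164, np.float64(27.8), np.float64(62.2)), (166, np.float64(27.5), np.float64(65.9)), (168, np.float64(27.7), np.float64(72.0)), (170, np.float64(27.7), np.float64(76.6)), (172, np.float64(26.8), np.float64(76.7)), (174, np.float64(25.9), np.float64(77.0))]
```

View pics/w14.png

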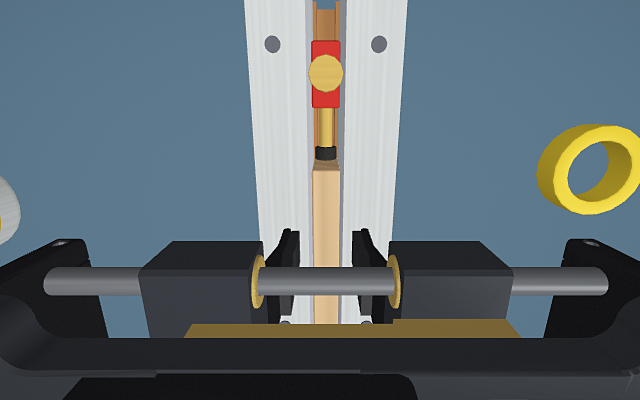

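Released. The strip stands upright (top at 76.3 mm) with its end at the tip (row 160), and nothing is held. Lift straight up.

```bash

python3 -m creep '[[[0,0,-0.01,0,0,0,0.35],[0,0,-0.025,0,0,0,0.35],[0,0,-0.035,0,0,0,0.35],[0,0,-0.035,0,0,0,0.35],[0,0,-0.03,0,0,0,0.35]]]' | tail -1; python3 -m creep '[[[0,0,-0.02,0,0,0,0.35],[-0.03,0,0,0,0,0,0.35],[-0.03,0,0,0,0,0,0.35],[-0.01,0,0,0,0,0,0.35],[0,0,0,0,0,0,0.35]]]' | tail -1;python3 -m creep '[[[0,0,0,0,0,0,0.35],[0,0,0,0,0,0,0.35],[0,0,0,0,0,0,0.35],[0,0,0,0,0,0,0.35],[0,0,0,0,0,0,0.35]]]' | tail -1; python3 f.py; python3 tip.py w15; python3 - <<'E'
from h import *
from workcell import camera
c=load("w15.npz");X=cloud(c);a=np.radians(-11.1); ex=np.array([np.cos(a),np.sin(a),0]);ey=np.array([-ex[1],ex[0],0]);O=np.array([.571,.181,.042])
U=(X-O)@ex*1000;V=(X-O)@ey*1000;Z=X[...,2]*1000
m=(Z>71)&(Z<83)&(np.abs(V)<12)&(U<45); print("strip",np.median(Z[m]),U[m].min(),U[m].max(),V[m].mean())
m=(Z>47)&(Z<54)&(np.abs(V)<5)&(U>10)&(U<40); print("tip front",np.percentile(U[m],[0,2,5]))
for n in ("scene","top"):
    c=camera(n); np.savez(n+"15.npz",**c); cv2.imwrite(f"pics/{n}15.png",c["pixels"][:,:,::-1])
    d=cv2.absdiff(c["pixels"],load(n+"0.npz")["pixels"]).max(-1); 
    cv2.imwrite(f"pics/{n}diff.png",d)
E
```

```text
grip_width: 0.0305
grip_width: 0.0302
grip_width: 0.0306
t 30.58 u -92.16 v -0.63 z 166.67 Fu 0.17 Fv 0.49 Fz -0.32 M [-0.01  0.16  0.01] w 30.56
finger -1 12 z max (tool) 95/99% [-41.5 -41.2] y range [-15.2 -15.1] x med -6.6
finger 1 12 z max (tool) 95/99% [-40.9 -40.7] y range [15.2 15.4] x med -7.0
strip 76.28798547211412 -71.66357676023465 27.369946811476602 -0.4677796235740033
tip front [31.50128814 31.64555152 31.76013066]
```

View pics/w15.png

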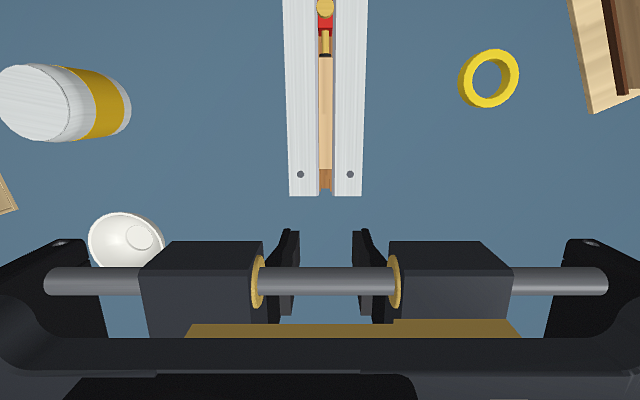

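View pics/scene15.png

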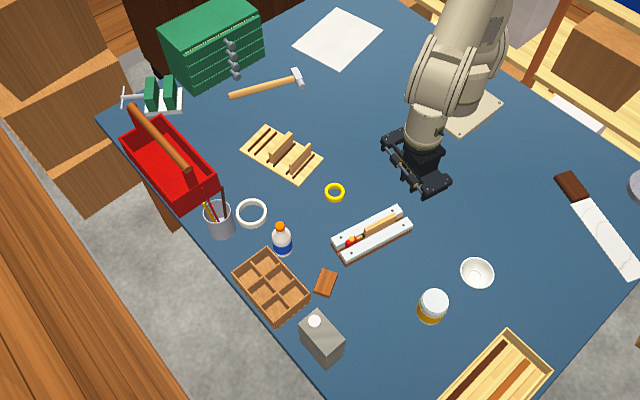

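View pics/topdiff.png

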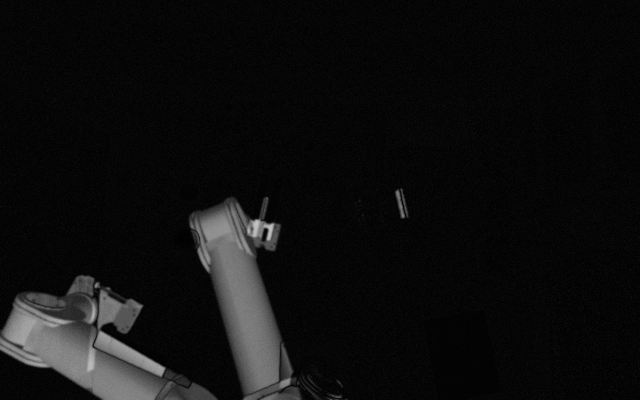

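Only the 13 mm strip and the arm changed between the first and last top views. In the scene view the strip stands in the channel against the stop at (360,235). I'll zoom in there to check the contact.

```bash
python3 - <<'E'
from h import *
for n,(a,b,c0,c1) in {"scene15":(330,420,200,265)}.items():
    c=load(n+".npz"); cv2.imwrite("pics/s15z.png",cv2.resize(c["pixels"][c0:c1,a:b,::-1],None,fx=8.5,fy=8.5,interpolation=cv2.INTER_CUBIC))
    X=cloud(c);
    for nm in ("scene15","top15"):
        X=cloud(load(nm+".npz"))
        m=(X[...,2]>.057)&(X[...,2]<.072)&(X[...,0]>.4)&(X[...,0]<.75)&(X[...,1]>-.33)&(X[...,1]<.0)
        k,l,st,ce=cv2.connectedComponentsWithStats(m.astype(np.uint8))
        for i in range(1,k):
            if st[i,4]>20: print(nm,X[l==i].mean(0).round(4),cv2.minAreaRect(X[l==i][:,:2].astype(np.float32)))
E
```

```text
scene15 [ 0.5803 -0.2141  0.0627] ((0.579914391040802, -0.21454830467700958), (0.10243570059537888, 0.019500024616718292), 13.289883613586426)
scene15 [ 0.5638 -0.1425  0.0629] ((0.5605857968330383, -0.14359930157661438), (0.10248001664876938, 0.010958803817629814), 13.300246238708496)
top15 [ 0.576  -0.2125  0.0627] ((0.5768092274665833, -0.21243403851985931), (0.09946034103631973, 0.017298778519034386), 12.386301040649414)
top15 [ 0.5587 -0.1417  0.0637] ((0.5591602325439453, -0.14169983565807343), (0.09732785075902939, 0.009342929348349571), 12.847554206848145)
```

View pics/s15z.png

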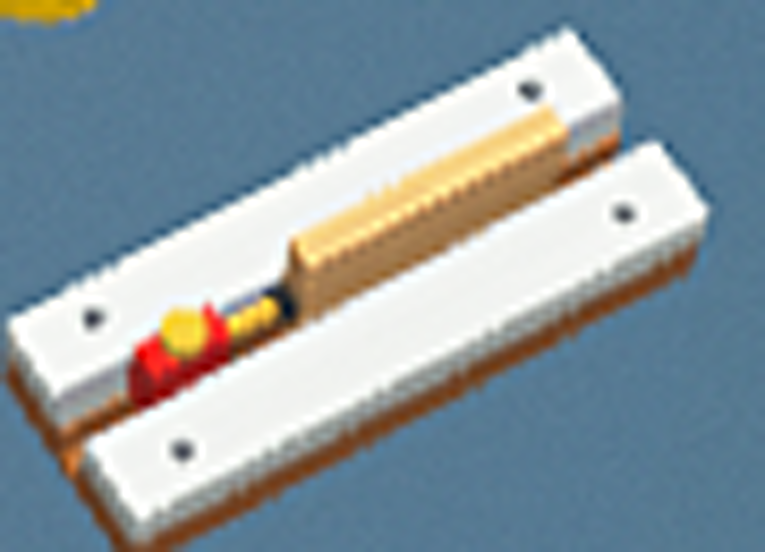

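In the zoom the black tip (285,305) meets the strip's end with no visible gap. The other two strips are unmoved and the arm is clear. Handing in.

```bash
python3 st.py; python3 -c "
from workcell import hand_in; print(hand_in())"
```

```text
t 30.73 p [480.1 198.4 166.7] yaw -101.12 tilt [-0.   -0.02] F [-0.   0.2 -0.9] M [-0.03  0.17 -0.04] w 30.32 q [-1.05  0.11  0.62  1.79 -0.07  1.26 -2.18]
the job is handed in; nothing more can be done
None
```

The 13 mm strip is standing in the jig's channel at the stop's rubber tip, and the job is handed in at 30.7 s on the clock.

- **Finding the strip:** I pinched all three in the rack. The middle one read 16.9 mm, the left 9.1 mm and the right 13.0 mm, so I took the right one.
- **Seating:** I lowered it onto the shoulders with its end 55.7 mm short of the stop block. The highest upward force I read at the wrist while it sat on the jig was 14 N.
- **Pressing:** I slid it to the tip and held for about 1.7 s at 8.5–9 N on the wrist. That figure includes an estimated 1 N or so of sliding friction. I then eased the spring off before opening, so it would not kick the strip back.
- **Last checks:**
  - The strip is upright and seated, its top measured at 76.3 mm.
  - Its end touches the tip with no visible gap.
  - The other two strips still stand in place within the measurement error.
  - The first and last top views differ only by the arm and the moved strip.

**What disagreed:**
- **Finger tips:** they turned out to be about 39 mm above the reported TCP. My first pinch therefore closed in air above the middle strip. I corrected for this from the camera images.
- **Tip gap:** I could confirm it only to about half a millimetre. The strip hides the tip in the wrist camera's last view.
- **Force readings:** they are snapshots at the end of each move, so short peaks in between were not seen.

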